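Sort fresh blood tubes onto the rocker and into the tray

ROBOT

A 7-joint arm with a two-finger parallel gripper is mounted at the origin on the work surface. World frame = base frame: x ahead of the robot, y to its left, z up, the work surface at z = 0. Lengths are in mm, angles in degrees, forces in N, time in s.
With the tool pointing down it reaches from about 425 to 950 mm from the base axis. Payload 4.7 kg.
Tool frame: the origin (TCP) lies at the very end of the fingers, on their centre line; the grasp point (between the pads) lies 19 mm behind it; z points along the fingers, y is the direction in which the jaws open and shut (so a half turn about z gives the same grasp; the last joint's range is limited). The gripper opens to 85 mm and grips with 20 to 120 N. Pads are 22 mm wide; open, the fingers measure 114 mm over their backs; the gripper's body (76 mm by 85 mm) begins 54 mm behind the grasp point. The pads swing forward as they close: fully open they stand 13 mm farther back than shut.
Start: joints at [75.006, 26.849, -2.785, 87.806, 1.381, 65.374, -4.715], TCP at [155.772, -656.8, 207.635] pointing down, gripper open.
Joint ranges: [-148.3, 148.3], [-19.14, 114.17], [-79.39, 73.82], [5.75, 140.21], [-59.74, 239.74], [12.07, 113.84], [-152.46, 152.46]. Speed limits (degrees/s): [147.25, 147.25, 180, 180, 180, 180, 180].

INTERFACE

Orientations are given as a 3x3 rotation matrix whose columns are the frame's x, y, z axes.
In Python, from cell import telemetry, get_image, camera_info, workorder gives the robot as it stands.
- The arm moves only by the tool servo_tool, never from a script. Its argument "moves" is text: rows parted by semicolons, each of 7 numbers parted by spaces: the shift along the tool's x, y, z in units of 30 mm (1.0 is 30 mm), then the turn, a rotation vector about the tool's x, y, z in degrees, then the gripper's target within -1 to 1 (fully open at 1, half-way at 0, shut at -1). A call has 1 to 12 rows; each row is the pose to reach, as a shift and turn from the pose commanded when the call began, along the tool's axes at that moment; what a row does not reach only later rows make up. A row lasts 1/12 s, in which the tool goes at most 41.7 mm and 7.16 degrees, less where a joint would pass 70% of its speed; a pose out of reach is approached as far as the arm can. A call with a gripper value outside its range is refused whole. The fingers move at their own pace and stop on an object; "newtons" is the grip in N (left out, the last holds). Time passes only in rows, so rows that repeat a pose let the fingers close. It gives the time, the measured TCP pose, the force and the opening at its end, in the units of the state.
- telemetry.get_state(): the state, without advancing time (a new reading comes with each control period).
- get_image(name): name is "side" or "top" or "wrist"; returns the picture (420x560x3 uint8, red, green, blue); there is no depth.
- camera_info(name): a dict with "intrinsics" (3x3 intrinsics, pixels), "k1" (the pictures are not rectified: a ray, as slopes to the right and down, at radius r is drawn at 1 + k1 r^2 times it, then the intrinsics apply), "rvec" (rotation vector, rad) and "tvec" (3), from world to camera coordinates, as OpenCV has them. Camera axes: x right, y down, z forward; pixel columns grow to the right and rows downward; lengths in mm; the calibration is good to about 2 mm. A picture is of the moment at which its call begins: read the wrist's pose just before it. camera_info takes no time and is no camera call; for the wrist camera it gives the pose at the moment of the call.
- workorder.job_done(): hands the job in, once; it reports no verdict.
The state is a dict: "time_s": time; "joints": joint angles; "qvel": joint speeds; "effort": joint torques, N m; "eef_pos": TCP position; "orientation": TCP orientation; "contact_force": force on the tool from outside, world axes, zero at the start; "wrist_torque": the same for the moment, N m; "grip_width": finger opening in mm.
Only numpy, scipy, OpenCV 4.12 (cv2) and the standard library are available. Lean on these libraries where they do the work, as an engineer would, in place of code of your own. Each camera call takes 0.05 s, during which the arm holds its last target.

TASK

Sort the fresh blood tubes lying on the mat: the three long ones must be kept mixing, so lay each in its own empty channel of the tube rocker, lengthwise and down between the ridges; the two short ones must be left to rest, so lay both flat on the floor of the shallow pulp tray, neither on top of the other. Leave the tube that is already on the rocker and the filled rack as they are.

Things in the scene. Friction and masses are not known exactly. Their poses are not given: they have to be found in the camera images.
- rocker: fixed tube rocker, off and level: aluminium platform 210 x 204 mm (x, y), rim 78 mm high. Origin under its centre on the table. Four channels along its x, centre lines at y = -69, -23, 23, 69 mm: black rubber, flat floor 74 mm above the table, between rounded ridges 184 mm long, crests 14 mm either side and 5 mm above the floor. One channel (varies) holds a tube (loaded)
- tray: fixed shallow grey-brown pulp tray, empty: 160 x 200 mm (x, y) outside plus a 12 mm flat rim all round; inside 154 x 194 mm, flat floor 4 mm above the table, walls and rim 25 mm high. Origin under its centre on the table. Rocker and tray stand on either side of the mat, either way round
- loaded: a long tube of the same make (106 mm overall, 16 mm diameter) already lying in one of the rocker's four channels, its axis 82 to 83 mm above the table; leave it there. Origin on its axis at mid-length, x axis along the tube to the cap
- long_a: long blood tube (one of three alike) on the mat, whose top is at z = 3 mm: 106 mm overall, stiff round tube 16 mm in diameter with a white label, red eight-sided cap 18 mm across flats on the last 22 mm; 22 g. Origin on its axis at mid-length (plain tube: grip here), 8 to 9 mm above what it lies on; x axis along the tube to the cap. Caps point either way. Goes to an empty rocker channel
- long_b: long blood tube (one of three alike) on the mat, whose top is at z = 3 mm: 106 mm overall, stiff round tube 16 mm in diameter with a white label, red eight-sided cap 18 mm across flats on the last 22 mm; 22 g. Origin on its axis at mid-length (plain tube: grip here), 8 to 9 mm above what it lies on; x axis along the tube to the cap. Caps point either way. Goes to an empty rocker channel
- long_c: long blood tube (one of three alike) on the mat, whose top is at z = 3 mm: 106 mm overall, stiff round tube 16 mm in diameter with a white label, red eight-sided cap 18 mm across flats on the last 22 mm; 22 g. Origin on its axis at mid-length (plain tube: grip here), 8 to 9 mm above what it lies on; x axis along the tube to the cap. Caps point either way. Goes to an empty rocker channel
- short_a: short blood tube (one of two alike) on the same mat among the long ones: 82 mm overall, stiff round tube 13 mm in diameter, white label, red eight-sided cap 15 mm across flats on the last 20 mm; 14 g. Origin on its axis at mid-length (plain tube: grip here), 6.5 to 7.5 mm above what it lies on; x axis along the tube to the cap. Goes to the tray
- short_b: short blood tube (one of two alike) on the same mat among the long ones: 82 mm overall, stiff round tube 13 mm in diameter, white label, red eight-sided cap 15 mm across flats on the last 20 mm; 14 g. Origin on its axis at mid-length (plain tube: grip here), 6.5 to 7.5 mm above what it lies on; x axis along the tube to the cap. Goes to the tray
- rack: bystander: black tube rack, 90 x 216 mm (x, y), 26 mm high, with many upright red-capped tubes 109 mm high, beyond the mat; loose, leave alone. Origin under its centre

How it is judged:
By the outcome, as a careful person would: the job done as asked, in the order asked, and still so for the second after the job is handed in, with the robot touching nothing.
It also fails if it takes over 115 s, if anything falls off the work surface, if the arm or the gripper's body presses on something with over 40 N, if the wrist force passes 120 N, or if a joint passes its speed limit or range.

## Working session

There is one attempt and no reset: what is moved stays moved. The work goes in short steps, Python scripts to look and compute and a tool call to move; the robot and the scene stay as the last step left them, time stands still between calls to the robot, and variables do not carry over. Pictures are saved under pics/ and viewed, and the job is handed in when it is done.

Besides the shell and the picture viewer there is one more tool, called after "Call:" as name(argument=value, ...), one argument or row to a line, values as JSON. servo_tool: Moves the arm, as the interface text tells. Its arguments: {"type":"object","properties":{"moves":{"type":"string"},"newtons":{"type":"number"}},"required":["moves"]}

```bash
ls; mkdir -p pics
python3 - <<'E'
from cell import telemetry,get_image,camera_info
import cv2
s=telemetry.get_state();print({k:s[k] for k in('time_s','eef_pos','orientation','grip_width')})
for n in('top','side'):
    cv2.imwrite(f'pics/{n}0.png',get_image(n)[:,:,::-1]);print(n,camera_info(n))
print(camera_info('wrist'))
E
```

```text
pics
{'time_s': 0.0, 'eef_pos': array([ 155.60398592, -656.16145279,  206.55162681]), 'orientation': array([[ 9.73020173e-01,  2.30719488e-01, -5.09920021e-04],
       [ 2.30720044e-01, -9.73018317e-01,  1.90171605e-03],
       [-5.73985675e-05, -1.96805685e-03, -9.99998062e-01]]), 'grip_width': 85.30637030720077}
top {'intrinsics': array([[472.27929729,   0.        , 285.56713211],
       [  0.        , 472.27929729, 212.43089781],
       [  0.        ,   0.        ,   1.        ]]), 'k1': -0.0951579809642568, 'rvec': array([ 2.11810783, -2.15361084,  0.1590585 ]), 'tvec': array([  33.22931454,  628.28871833, 1215.40030165])}
side {'intrinsics': array([[419.53897792,   0.        , 284.20023104],
       [  0.        , 419.53897792, 211.29007913],
       [  0.        ,   0.        ,   1.        ]]), 'k1': -0.009025129906322937, 'rvec': array([ 2.17155631, -0.46668805,  0.20190828]), 'tvec': array([-539.87847094,  228.15646699,  793.79779419])}
{'intrinsics': array([[337.55914534,   0.        , 279.33533508],
       [  0.        , 337.55914534, 211.4578373 ],
       [  0.        ,   0.        ,   1.        ]]), 'k1': -0.07383994981726709, 'rvec': array([-2.28175411,  1.80322466,  0.25880878]), 'tvec': array([-673.82576032,  -37.01240179,  378.34318932])}
```

View pics/top0.png

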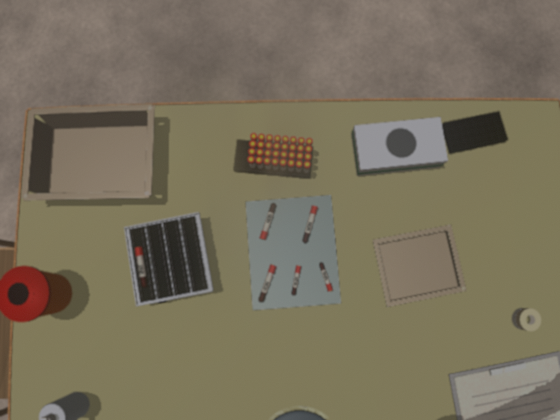

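View pics/side0.png

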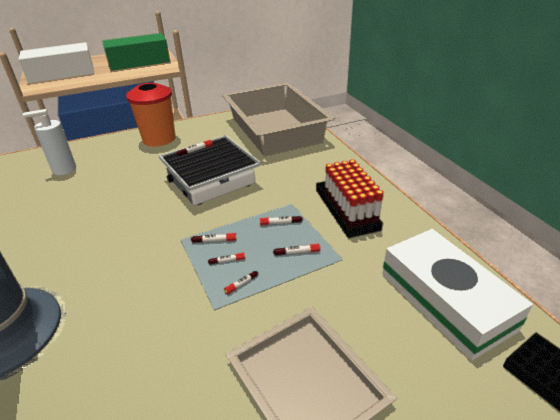

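The top view shows the rocker on the left (170,258) with its leftmost channel occupied. There are three long tubes at about (268,221), (310,224) and (267,283), and two short ones at (296,280) and (326,277). The tray is at (419,265) on the right. I'll enlarge it for precise pixels.

```bash
cat > h.py <<'E'
import numpy as np,cv2
def p2w(ci,uv,z):
    K=ci['intrinsics'];d=np.array([ci['k1'],0,0,0,0.])
    # model: distorted = x*(1+k1 r^2)
    n=cv2.undistortPoints(np.array(uv,float).reshape(-1,1,2),K,d,None,None,None).reshape(-1,2)
    R=cv2.Rodrigues(ci['rvec'])[0];C=-R.T@ci['tvec']
    D=np.c_[n,np.ones(len(n))]@R
    return C+D*((z-C[2])/D[:,2])[:,None]
def w2p(ci,P):
    return cv2.projectPoints(np.array(P,float).reshape(-1,1,3),ci['rvec'],ci['tvec'],ci['intrinsics'],np.array([ci['k1'],0,0,0,0.]))[0].reshape(-1,2)
E
python3 - <<'E'
import cv2
im=cv2.imread('pics/top0.png')
cv2.imwrite('pics/c1.png',cv2.resize(im[190:315,240:345],None,fx=5.5,fy=4.8*1.145,interpolation=cv2.INTER_CUBIC)[:600])
cv2.imwrite('pics/c2.png',cv2.resize(im[205:310,115:225],None,fx=5.5,fy=5.5,interpolation=cv2.INTER_CUBIC))
cv2.imwrite('pics/c3.png',cv2.resize(im[215:315,365:475],None,fx=5.5,fy=5.5,interpolation=cv2.INTER_CUBIC))
E
python3 - <<'E'
import cv2
im=cv2.imread('pics/c1.png');print(im.shape)
E
```

```text
(600, 578, 3)
```

View pics/c1.png

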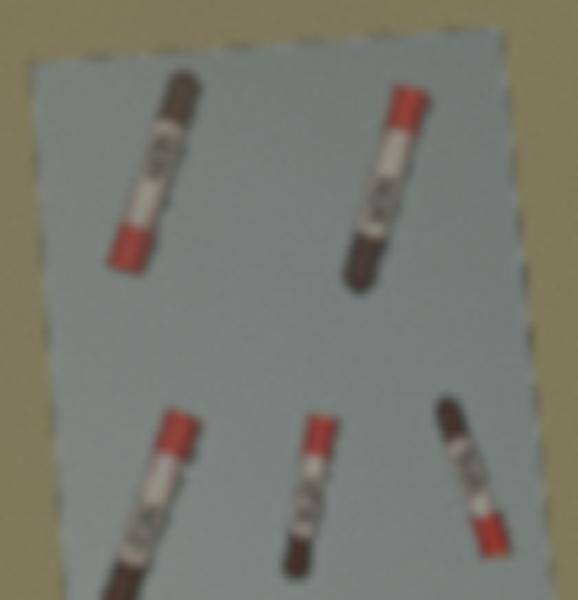

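View pics/c2.png

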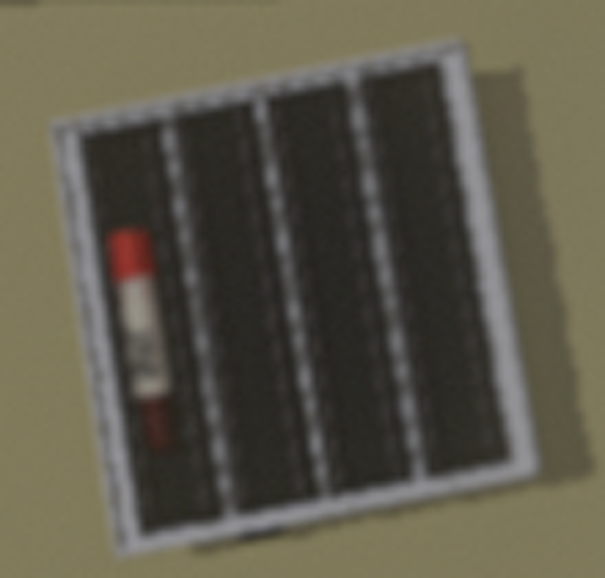

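View pics/c3.png

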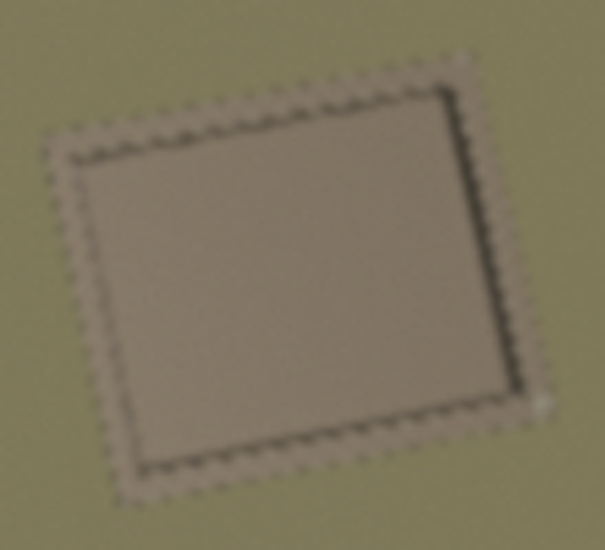

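```bash
cat > est.py <<'E'
from h import *
from cell import camera_info
from scipy.optimize import least_squares
ci=camera_info('top')
def src(p,off): return (np.array(p,float)+.5)/5.5-.5+off
def rect(px,hx,hy,z):
    # px: TL(+x,+y),TR(+x,-y),BR(-x,-y),BL(-x,+y)
    L=np.array([[hx,hy],[hx,-hy],[-hx,-hy],[-hx,hy]])
    def W(q):
        c,s=np.cos(q[2]),np.sin(q[2]);return np.c_[L@np.array([[c,s],[-s,c]])+q[:2],np.full(4,z)]
    w=p2w(ci,px,z)
    r=least_squares(lambda q:(w2p(ci,W(q))-px).ravel(),[*w[:,:2].mean(0),0.1])
    return r.x*[1,1,57.2958],r.fun.reshape(-1,2).round(1).tolist()
print('rocker',rect(src([(57,125),(463,45),(535,472),(122,552)],[115,205]),105,102,78))
print('tray',rect(src([(48,137),(470,58),(550,410),(125,500)],[365,215]),92,112,25))
o=[240,190]
for n,c,b,z in[('L1',(127,270),(186,73),11.5),('L2',(410,88),(357,292),11.5),('L3',(182,411),(112,620),11.5),('S1',(322,414),(296,578),10),('S2',(495,555),(446,399),10)]:
    w=p2w(ci,src([c,b],o),z);d=w[0]-w[1]
    print(n,w.mean(0).round(1),'len',np.linalg.norm(d).round(1),'ang',np.degrees(np.arctan2(d[1],d[0])).round(1))
w=p2w(ci,src([(128,230),(162,450)],[115,205]),82.5);d=w[0]-w[1];print('loaded',w.mean(0),np.linalg.norm(d),np.degrees(np.arctan2(d[1],d[0])))
E
python3 est.py
```

```text
rocker (array([508.4368467 , 331.01550342,  10.26841305]), [[-0.9, -0.7], [0.6, -1.0], [1.2, 0.6], [-0.9, 0.9]])
tray (array([ 483.99833736, -335.6155652 ,    9.69704961]), [[-1.5, -0.6], [1.0, -1.5], [1.9, 0.9], [-1.2, 1.0]])
L1 [612.6  71.6  11.5] len 103.7 ang 162.9
L2 [601.4 -41.8  11.5] len 106.4 ang -15.8
L3 [441.9  78.1  11.5] len 107.6 ang -19.3
S1 [450.1  -1.7  10. ] len 81.3 ang -10.1
S2 [458.  -81.3  10. ] len 80.0 ang -164.0
loaded [488.53825659 400.21216344  82.5       ] 105.4563017280359 10.399425596541247
```

```bash
cat > plan.py <<'E'
import sys,numpy as np
from scipy.spatial.transform import Rotation as Ro
from cell import telemetry,camera_info
# args: targets x,y,z,yaw ... ; level tool. all relative to current measured pose
def go(*T):
    s=telemetry.get_state();R=np.array(s['orientation']);p=np.array(s['eef_pos'])
    for x,y,z,a in T:
        R0=R[:,0];cur=np.degrees(np.arctan2(R0[1],R0[0]))
        a=(a-cur+90)%180-90+cur
        c,sn=np.cos(np.radians(a)),np.sin(np.radians(a))
        Rt=np.array([[c,sn,0],[sn,-c,0],[0,0,-1]])
        d=R.T@(np.array([x,y,z])-p)/30
        rv=np.degrees(Ro.from_matrix(R.T@Rt).as_rotvec())
        print(' '.join(f'{v:.2f}' for v in d),' '.join(f'{v:.1f}' for v in rv),f' rows>={max(np.linalg.norm(d)*30/41.7,np.linalg.norm(rv)/7.16):.1f}')
    print('t',round(s['time_s'],2),'at',p.round(1),'yaw',round(cur,1),'z',R[:,2].round(4),'w',round(s['grip_width'],1),'j',np.round(s['joints'],0))
if __name__=='__main__':
    v=[float(x) for x in sys.argv[1:]];go(*[v[i:i+4] for i in range(0,len(v),4)])
E
python3 plan.py 440 -380 220 0 500 0 250 0
python3 - <<'E'
from cell import *
from cell import camera_info,telemetry
import numpy as np,cv2
c=camera_info('wrist');R=cv2.Rodrigues(c['rvec'])[0];C=-R.T@c['tvec']
s=telemetry.get_state();print(s['orientation'].T@(C-s['eef_pos']),s['orientation'].T@R.T)
E
```

```text
11.35 -6.77 -0.43 -0.1 0.0 13.3  rows>=9.5
16.22 -18.64 -1.41 -0.1 0.0 13.3  rows>=17.8
t 0.1 at [ 155.6 -656.2  206.7] yaw 13.3 z [-5.0e-04  1.7e-03 -1.0e+00] w 85.2 j [75. 27. -3. 88.  1. 65. -5.]
[  70.61544192   -0.55054447 -166.25129172] [[ 2.67553499e-04 -9.59988533e-01 -2.80039185e-01]
 [ 9.99999640e-01  3.12353668e-05  8.48337737e-04]
 [-8.05647373e-04 -2.80039311e-01  9.59988195e-01]]
```

Call:
servo_tool(
  moves="11.35 -6.8 -0.4 0 0 13.3 0.2;11.35 -6.8 -0.4 0 0 13.3 0.2;11.35 -6.8 -0.4 0 0 13.3 0.2;11.35 -6.8 -0.4 0 0 13.3 0.2;11.35 -6.8 -0.4 0 0 13.3 0.2;11.35 -6.8 -0.4 0 0 13.3 0.2;11.35 -6.8 -0.4 0 0 13.3 0.2;11.35 -6.8 -0.4 0 0 13.3 0.2;11.35 -6.8 -0.4 0 0 13.3 0.2;11.35 -6.8 -0.4 0 0 13.3 0.2;11.35 -6.8 -0.4 0 0 13.3 0.2;11.35 -6.8 -0.4 0 0 13.3 0.2",
  newtons=30,
)

```text
time_s: 1.1
eef_pos: [440.9, -378.2, 219.3]
orientation: [[1.0, 0.004, -0.001], [0.004, -1.0, 0.0], [-0.001, -0.0, -1.0]]
contact_force: [-1.2, -1.4, -0.2]
grip_width: 51.0
```

```bash
python3 plan.py 500 10 200 0
```

```text
2.03 -12.93 0.65 -0.0 0.0 0.3  rows>=9.4
t 1.1 at [ 440.9 -378.2  219.3] yaw 0.3 z [-5.e-04  4.e-04 -1.e+00] w 51.0 j [ 43.  18.  -9. 100.   3.  63. -56.]
```

```bash
cat > snap.py <<'E'
import sys,cv2,pickle
from cell import get_image,camera_info
n=sys.argv[1];cam=sys.argv[2] if len(sys.argv)>2 else 'wrist'
ci=camera_info(cam);im=get_image(cam)
pickle.dump(ci,open(f'pics/{n}.pkl','wb'));cv2.imwrite(f'pics/{n}_raw.png',im[:,:,::-1])
cv2.imwrite(f'pics/{n}.png',cv2.resize(im[:,:,::-1],(800,600),interpolation=cv2.INTER_CUBIC))
E
python3 snap.py tray1
```

```text
(no output)
```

View pics/tray1.png

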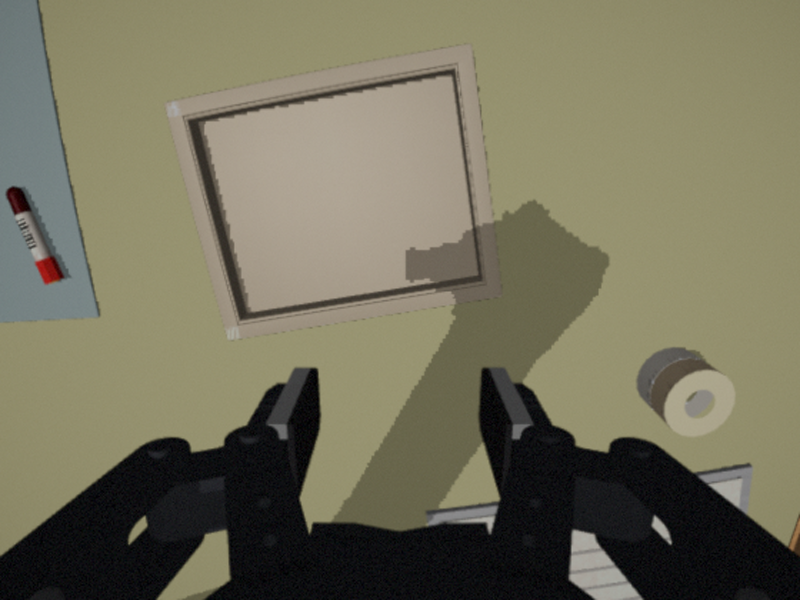

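Call:
servo_tool(
  moves="2.0 -12.9 0.65 0 0 0 0.2;2.0 -12.9 0.65 0 0 0 0.2;2.0 -12.9 0.65 0 0 0 0.2;2.0 -12.9 0.65 0 0 0 0.2;2.0 -12.9 0.65 0 0 0 0.2;2.0 -12.9 0.65 0 0 0 0.2;2.0 -12.9 0.65 0 0 0 0.2;2.0 -12.9 0.65 0 0 0 0.2;2.0 -12.9 0.65 0 0 0 0.2;2.0 -12.9 0.65 0 0 0 0.2;2.0 -12.9 0.65 0 0 0 0.2;2.0 -12.9 0.65 0 0 0 0.2",
)

```text
time_s: 2.15
eef_pos: [499.6, 6.0, 199.8]
orientation: [[1.0, -0.0, -0.001], [-0.0, -1.0, -0.001], [-0.001, 0.001, -1.0]]
contact_force: [0.1, -0.8, 0.1]
grip_width: 50.9
```

```bash
python3 snap.py mat1; python3 plan.py
```

```text
Traceback (most recent call last):
  File "plan.py", line 17, in <module>
    v=[float(x) for x in sys.argv[1:]];go(*[v[i:i+4] for i in range(0,len(v),4)])
                                       ~~^^^^^^^^^^^^^^^^^^^^^^^^^^^^^^^^^^^^^^^^
  File "plan.py", line 15, in go
    print('t',round(s['time_s'],2),'at',p.round(1),'yaw',round(cur,1),'z',R[:,2].round(4),'w',round(s['grip_width'],1),'j',np.round(s['joints'],0))
                                                               ^^^
UnboundLocalError: cannot access local variable 'cur' where it is not associated with a value
```

View pics/mat1.png

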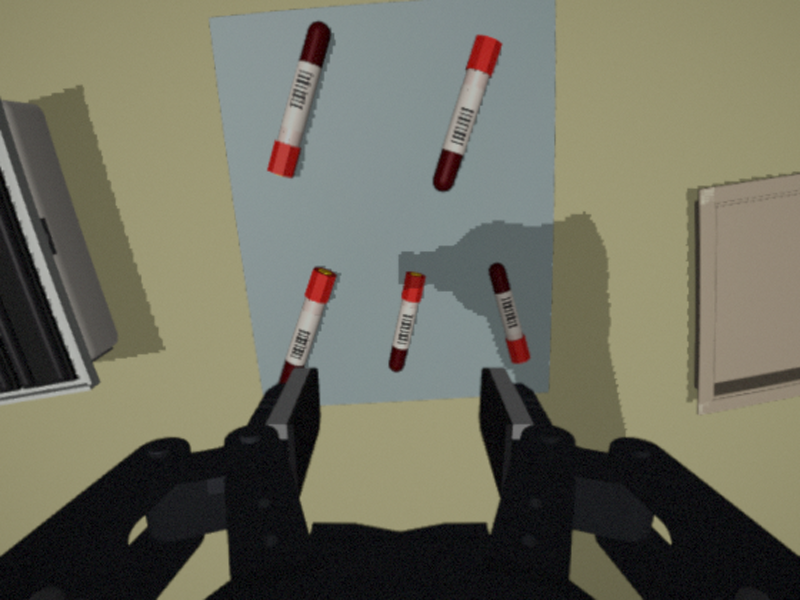

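In the mat view the long tubes run (320,22)-(284,177), (488,38)-(443,190) and (325,268)-hidden. The short tubes run (415,272)-(397,371) and (497,263)-(520,362). In the earlier tray view its rim corners are (167,103), (472,44), (500,295) and (228,340).

```bash
sed -i "s/    for x,y,z,a in T:/    cur=np.degrees(np.arctan2(R[1,0],R[0,0]))\n    for x,y,z,a in T:/" plan.py
cat > est2.py <<'E'
from h import *
import pickle
def src(p): return (np.array(p,float)+.5)*.7-.5
ci=pickle.load(open('pics/mat1.pkl','rb'))
for n,c,b,z in[('L1',(282,176),(319,22),11.5),('L2',(488,38),(443,190),11.5),('S1',(414,273),(396,371),10),('S2',(520,362),(497,263),10),('L3cap/label',(324,268),(297,356),11.5)]:
    w=p2w(ci,src([c,b]),z);d=w[0]-w[1]
    print(n,w.mean(0).round(1),'len',np.linalg.norm(d).round(1),'ang',np.degrees(np.arctan2(d[1],d[0])).round(1))
    if n[:2]=='L3':print('mid',w[0]-d/np.linalg.norm(d)*53)
ci=pickle.load(open('pics/tray1.pkl','rb'))
w=p2w(ci,src([(167,103),(472,44),(500,295),(228,340)]),25);print(w.round(1),w.mean(0))
for i in range(4):
    d=w[(i+1)%4]-w[i];print(np.linalg.norm(d),np.degrees(np.arctan2(d[1],d[0])))
E
python3 est2.py;python3 plan.py
```

```text
L1 [611.8  74.9  11.5] len 105.9 ang 163.4
L2 [601.7 -39.8  11.5] len 105.6 ang -15.6
S1 [448.9   1.7  10. ] len 81.8 ang -9.7
S2 [456.6 -79.4  10. ] len 84.1 ang -163.9
L3cap/label [457.8  74.9  11.5] len 75.5 ang -19.1
mid [443.40699561  79.85396015  11.5       ]
[[ 553.9 -211.4   25. ]
 [ 591.5 -427.4   25. ]
 [ 412.5 -456.6   25. ]
 [ 374.  -240.5   25. ]] [ 482.97578734 -333.96219622   25.        ]
219.18187208655613 -80.12339828904867
181.38668159722963 -170.74174584817158
219.48611463744945 100.10950506528273
182.2823219051405 9.16622526139368
t 2.2 at [499.5   4.7 199.8] yaw -0.2 z [-8.0e-04 -1.3e-03 -1.0e+00] w 51.1 j [  14.   12.  -22.  111.    6.   58. -101.]
```

```bash
python3 plan.py 612 74.5 60 -16.6 612 74.5 7 -16.6
```

```text
3.75 -2.34 4.65 0.1 0.0 16.4  rows>=4.6
3.75 -2.34 6.42 0.1 0.0 16.4  rows>=5.6
t 2.2 at [499.5   4.7 199.8] yaw -0.2 z [-8.0e-04 -1.3e-03 -1.0e+00] w 51.1 j [  14.   12.  -22.  111.    6.   58. -101.]
```

Call:
servo_tool(
  moves="3.75 -2.35 4.65 0 0 16.4 0.2;3.75 -2.35 4.65 0 0 16.4 0.2;3.75 -2.35 4.65 0 0 16.4 0.2;3.75 -2.35 4.65 0 0 16.4 0.2;3.75 -2.35 4.65 0 0 16.4 0.2;3.75 -2.35 4.65 0 0 16.4 0.2;3.75 -2.35 4.65 0 0 16.4 0.2;3.75 -2.35 4.65 0 0 16.4 0.2",
)

```text
time_s: 2.87
eef_pos: [612.2, 74.9, 61.1]
orientation: [[0.959, -0.285, 0.0], [-0.285, -0.959, -0.002], [0.001, 0.001, -1.0]]
contact_force: [-1.1, -1.0, 0.7]
grip_width: 51.2
```

```bash
python3 snap.py a1; python3 plan.py 612 74.5 7 -16.6
```

```text
-0.01 0.03 1.83 0.1 -0.1 0.1  rows>=1.3
t 2.92 at [612.4  75.3  61.8] yaw -16.5 z [ 0.0014 -0.0013 -1.    ] w 51.4 j [   2.   32.  -17.  103.   12.   47. -128.]
```

View pics/a1.png

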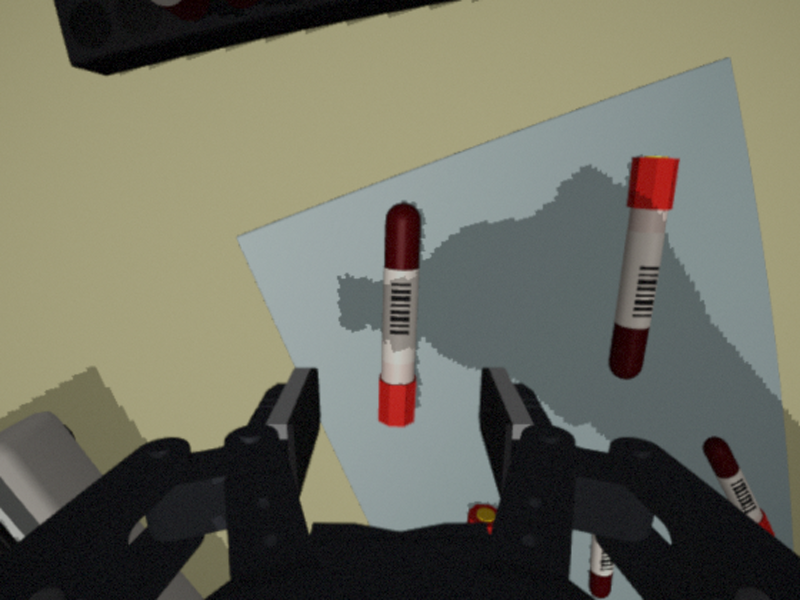

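The tube at (400,312) is centred and aligned between the fingers.

Call:
servo_tool(
  moves="0 0 0.9 0 0 0 0.2;0 0 1.8 0 0 0 0.2;0 0 1.8 0 0 0 0.2;0 0 1.8 0 0 0 0.2;0 0 1.8 0 0 0 -1;0 0 1.8 0 0 0 -1;0 0 1.8 0 0 0 -1;0 0 1.8 0 0 0 -1;0 0 1.8 0 0 0 -1;0 0 1.8 0 0 0 -1",
  newtons=30,
)

```text
time_s: 3.75
eef_pos: [612.5, 77.9, 7.1]
orientation: [[0.96, -0.282, 0.001], [-0.282, -0.96, -0.0], [0.001, -0.0, -1.0]]
contact_force: [-0.1, -1.1, -0.4]
grip_width: -0.1
```

```bash
python3 plan.py
```

```text
t 3.75 at [612.5  77.9   7.1] yaw -16.4 z [ 8.e-04 -0.e+00 -1.e+00] w -0.1 j [   1.   36.  -16.  104.   14.   42. -130.]
```

```bash
python3 snap.py a2;python3 snap.py a2s side
```

```text
(no output)
```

View pics/a2.png

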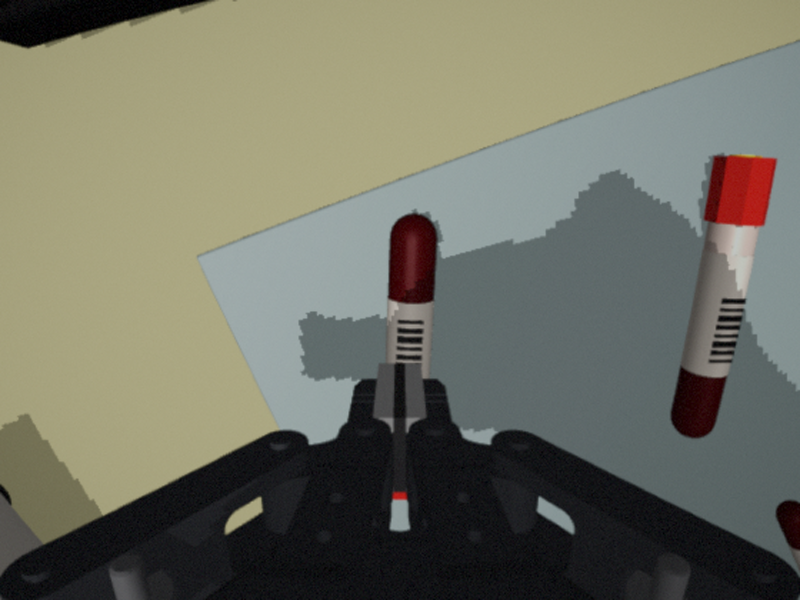

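View pics/a2s.png

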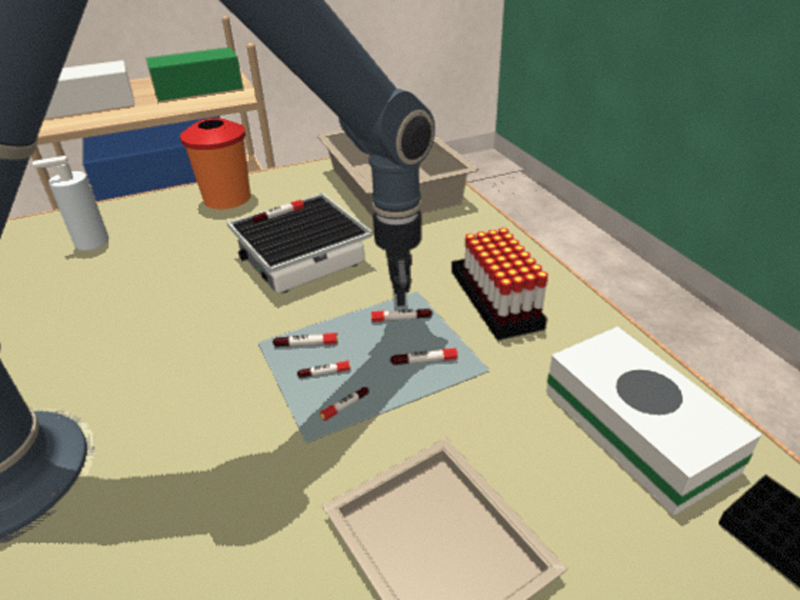

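Run:
```python
from h import *
import pickle
from cell import telemetry
s=telemetry.get_state();p=s['eef_pos'];print(p,s['contact_force'],s['wrist_torque'])
ci=pickle.load(open('pics/a2.pkl','rb'))
for dz in(0,6,12,19,25):print(dz,(w2p(ci,[p+[0,0,dz]])+.5)/.7)
# butt end of tube in a2 at 800-scale
w=p2w(ci,(np.array([(413,213),(740,155),(694,438)])+.5)*.7-.5,11.5);print(w)
```

```text
[612.24784277  77.87553777   6.71953029] [ 0.19907886 -0.26988883 -0.83143147] [0.01623765 0.0157729  0.06918271]
0 [[400.25067894 359.56611921]]
6 [[400.27550006 366.06813126]]
12 [[400.30199237 373.01003838]]
19 [[400.33524282 381.72592664]]
25 [[400.36597774 389.78552131]]
[[663.17383049  58.37386881  11.5       ]
 [652.01550884 -52.92229666  11.5       ]
 [548.16371386 -24.86408163  11.5       ]]
```

Call:
servo_tool(
  moves="0 0 -0.9 0 0 0 -1;0 0 -1.8 0 0 0 -1;0 0 -1.8 0 0 0 -0.2;0 0 -1.8 0 0 0 -0.2;0 0 -1.8 0 0 0 -0.2;0 0 -1.8 0 0 0 -0.2",
)

```text
time_s: 4.35
eef_pos: [611.3, 77.6, 59.5]
orientation: [[0.96, -0.282, -0.002], [-0.282, -0.96, -0.001], [-0.002, 0.001, -1.0]]
contact_force: [-0.1, 0.1, 0.2]
grip_width: 34.5
```

```bash
python3 plan.py; python3 snap.py a3;python3 plan.py
```

```text
t 4.35 at [611.3  77.6  59.5] yaw -16.4 z [-2.1e-03 -6.0e-04 -1.0e+00] w 34.5 j [   2.   32.  -17.  103.   12.   47. -128.]
t 4.4 at [611.3  77.6  59.4] yaw -16.4 z [-2.3e-03 -5.0e-04 -1.0e+00] w 34.4 j [   2.   32.  -17.  103.   12.   47. -128.]
```

View pics/a3.png

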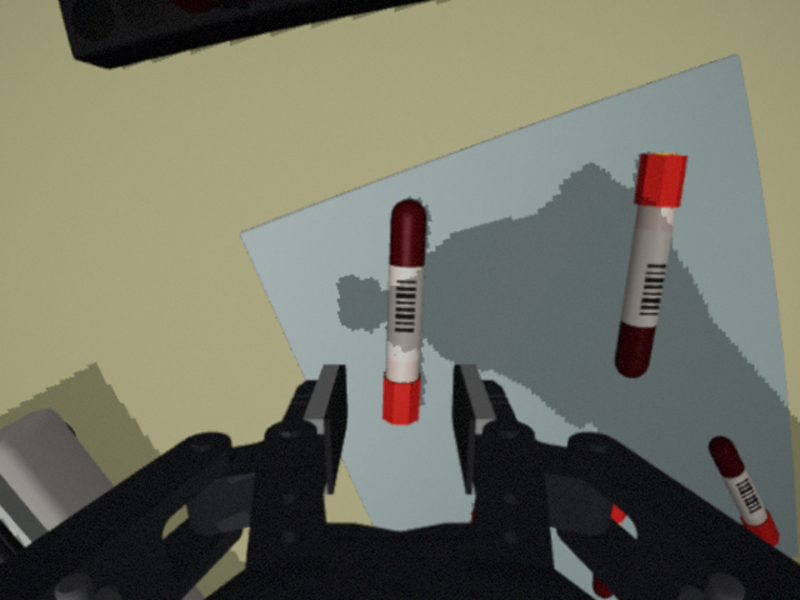

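Run:
```python
from h import *
import pickle,cv2
ci=pickle.load(open('pics/a2s.pkl','rb'))
p=np.array([612.25,77.9,6.7])
for dz in(0,6,12,19,25):print(dz,(w2p(ci,[p+[0,0,dz]])+.5)/.7)
im=cv2.imread('pics/a2s_raw.png')
cv2.imwrite('pics/z1.png',cv2.resize(im[180:240,245:315],None,fx=10,fy=10,interpolation=cv2.INTER_CUBIC))
for dz in(0,6,12,19,25):print(dz,(w2p(ci,[p+[0,0,dz]])[0]-[245,180]+.5)*10)
ci=pickle.load(open('pics/a2.pkl','rb'))
x=np.array([.96,-.282,0])
for dz in(0,6,12,19,25):print(dz,(w2p(ci,[p+11*x+[0,0,dz]])+.5)/.7)
```

```text
0 [[400.76613721 315.98408133]]
6 [[400.66450234 313.24323318]]
12 [[400.56215853 310.48320027]]
19 [[400.44185162 307.23864893]]
25 [[400.33794652 304.43636299]]
0 [355.36296044 411.88856933]
6 [354.65151635 392.70263225]
12 [353.93510969 373.38240187]
19 [353.09296134 350.6705425 ]
25 [352.36562564 331.05454091]
0 [[400.20755639 331.73959168]]
6 [[400.23144922 337.43499317]]
12 [[400.25699234 343.52553133]]
19 [[400.28911332 351.18708518]]
25 [[400.3188666  358.28646582]]
```

View pics/z1.png

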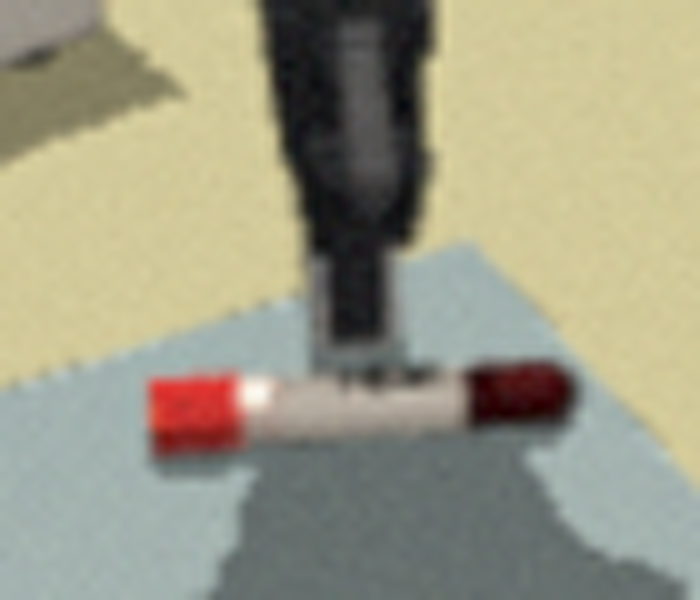

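```bash
python3 - <<'E'
from h import *
import pickle
for n,a,b in(('a1',(397,426),(404,203)),('a3',(401,424),(408,199)),('a3L2',(664,153),(632,377))):
    ci=pickle.load(open(f'pics/{n[:2]}.pkl','rb'))
    w=p2w(ci,(np.array([a,b])+.5)*.7-.5,11.5);d=w[0]-w[1];print(n,w.mean(0),np.linalg.norm(d),np.degrees(np.arctan2(d[1],d[0])))
E
python3 plan.py 611.8 74.5 -6 -16.9
```

```text
a1 [609.91079126  75.11554725  11.5       ] 110.92799034085587 161.78350115606364
a3 [610.20263576  75.45997536  11.5       ] 110.76722982530563 162.13121104071513
a3L2 [600.42353547 -39.62068014  11.5       ] 106.59044039543454 -16.568686458431507
0.05 0.09 2.18 0.1 0.1 0.5  rows>=1.6
t 4.4 at [611.3  77.6  59.4] yaw -16.4 z [-2.3e-03 -5.0e-04 -1.0e+00] w 34.4 j [   2.   32.  -17.  103.   12.   47. -128.]
```

Call:
servo_tool(
  moves="0.05 0.09 0.8 0 0 0 -0.2;0.05 0.09 1.5 0 0 0 -0.2;0.05 0.09 1.85 0 0 0 -0.2;0.05 0.09 1.95 0 0 0 -0.2;0.05 0.09 2.05 0 0 0 -0.2;0.05 0.09 2.15 0 0 0 -0.2;0.05 0.09 2.15 0 0 0 -0.2",
)

```text
time_s: 4.98
eef_pos: [613.2, 75.1, -3.7]
orientation: [[0.96, -0.281, 0.001], [-0.281, -0.96, 0.0], [0.001, -0.0, -1.0]]
contact_force: [0.5, -0.7, 0.5]
grip_width: 34.1
```

```bash
python3 plan.py; python3 snap.py a4;python3 snap.py a4s side
python3 - <<'E'
import cv2
im=cv2.imread('pics/a4s_raw.png')
cv2.imwrite('pics/z2.png',cv2.resize(im[180:240,245:315],None,fx=10,fy=10,interpolation=cv2.INTER_CUBIC))
E
```

```text
t 4.98 at [613.2  75.1  -3.7] yaw -16.3 z [ 6.e-04  1.e-04 -1.e+00] w 34.1 j [   1.   37.  -16.  105.   15.   41. -130.]
```

View pics/a4.png

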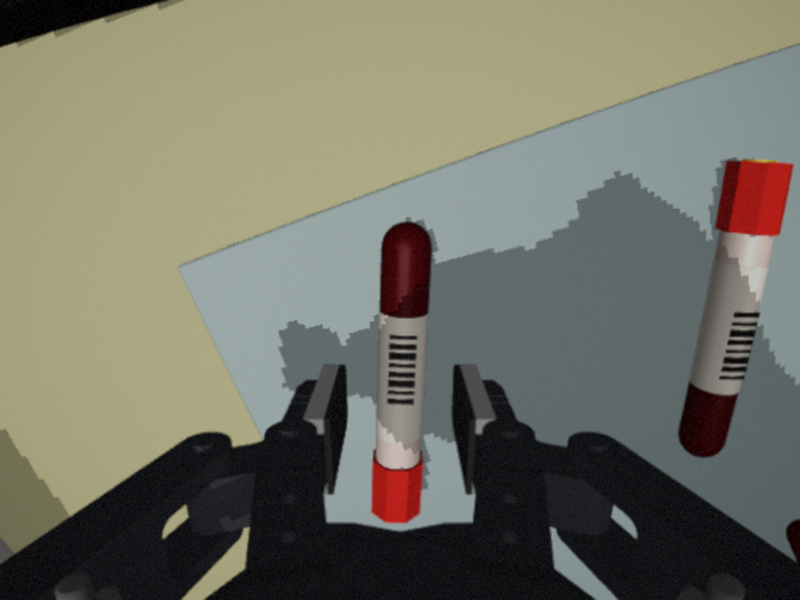

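View pics/z2.png

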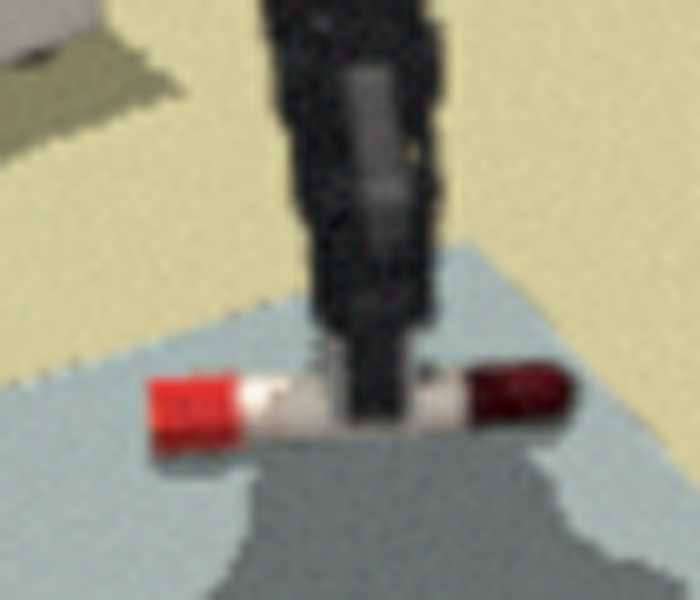

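Run:
```python
from h import *
import pickle
ci=pickle.load(open('pics/a4s.pkl','rb'))
p=np.array([613.2,75.1,0]);y=np.array([-.281,-.96,0])
for off in(17,29):
  for z in(0,5,10,15,20):print(off,z,(w2p(ci,[p+y*off+[0,0,z]])[0]-[245,180]+.5)*10)
```

```text
17 0 [372.51425921 481.35779746]
17 5 [371.9655204  465.40648287]
17 10 [371.41355507 449.36114579]
17 15 [370.85833513 433.22096528]
17 20 [370.29983214 416.98511101]
29 0 [378.56808872 512.29642395]
29 5 [378.03211457 496.28647541]
29 10 [377.49295711 480.18124141]
29 15 [376.95058835 463.97988175]
29 20 [376.40497994 447.68154645]
```

The side view shows the finger tips at z≈17 while the telemetry TCP reads -4. The tips therefore sit about 20 mm behind the reported TCP, which is why the first close passed above the tube. I'll go 8 mm lower and close.

Call:
servo_tool(
  moves="0 0 0.1 0 0 0 -0.2;0 0 0.2 0 0 0 -0.2;0 0 0.28 0 0 0 -0.2;0 0 0.28 0 0 0 -0.2;0 0 0.28 0 0 0 -1;0 0 0.28 0 0 0 -1;0 0 0.28 0 0 0 -1;0 0 0.28 0 0 0 -1;0 0 0.28 0 0 0 -1",
  newtons=30,
)

```text
time_s: 5.83
eef_pos: [613.0, 74.9, -12.2]
orientation: [[0.96, -0.282, 0.0], [-0.282, -0.96, 0.0], [0.0, -0.0, -1.0]]
contact_force: [0.6, 0.1, 0.8]
grip_width: 14.3
```

```bash
python3 plan.py; python3 snap.py a5;python3 snap.py a5s side
python3 - <<'E'
import cv2
im=cv2.imread('pics/a5s_raw.png')
cv2.imwrite('pics/z3.png',cv2.resize(im[180:240,245:315],None,fx=10,fy=10,interpolation=cv2.INTER_CUBIC))
E
```

```text
t 5.83 at [613.   74.9 -12.2] yaw -16.4 z [ 3.e-04  0.e+00 -1.e+00] w 14.3 j [   1.   37.  -16.  105.   15.   40. -130.]
```

View pics/a5.png

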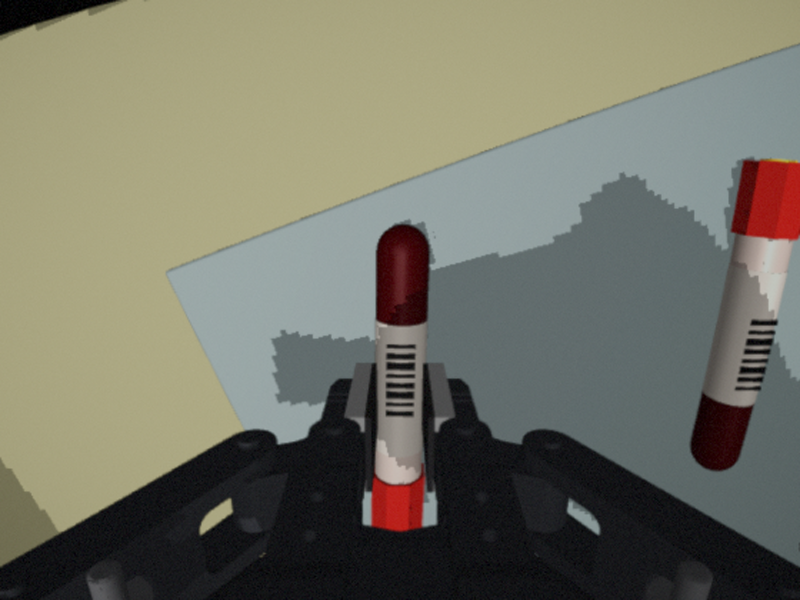

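View pics/z3.png

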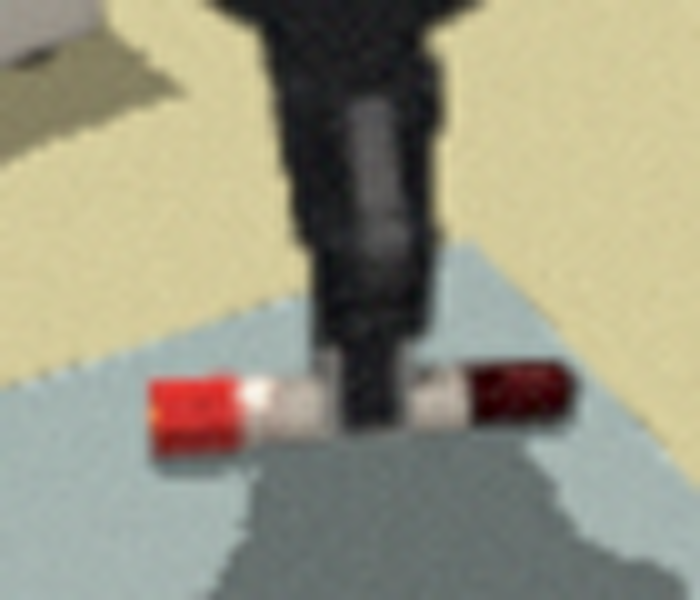

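Width is 14.3 on a 16 mm tube, so the pads are probably gripping a chord above the axis. I'll regrip 4 mm lower.

Call:
servo_tool(
  moves="0 0 0 0 0 0 -0.3;0 0 0 0 0 0 -0.3;0 0 0 0 0 0 -0.3;0 0 0.07 0 0 0 -0.3;0 0 0.13 0 0 0 -0.3;0 0 0.13 0 0 0 -0.3;0 0 0.13 0 0 0 -1;0 0 0.13 0 0 0 -1;0 0 0.13 0 0 0 -1;0 0 0.13 0 0 0 -1;0 0 0.13 0 0 0 -1",
)

```text
time_s: 6.85
eef_pos: [612.9, 74.8, -16.2]
orientation: [[0.959, -0.282, 0.0], [-0.282, -0.959, -0.0], [0.0, 0.0, -1.0]]
contact_force: [-0.0, 0.3, 0.3]
grip_width: 14.5
```

```bash
python3 plan.py 613 75 120 -16.4 470 290 160 10.3
```

```text
0.00 -0.01 -4.54 0.0 -0.0 0.0  rows>=3.3
-6.59 -5.54 -5.87 0.0 -0.0 -26.7  rows>=7.5
t 6.85 at [612.9  74.8 -16.2] yaw -16.4 z [ 1.e-04 -1.e-04 -1.e+00] w 14.5 j [   0.   38.  -16.  105.   15.   39. -130.]
```

Call:
servo_tool(
  moves="0 0 -0.6 0 0 0 -1;0 0 -1.5 0 0 0 -1;0 0 -2.6 0 0 0 -1;0 0 -3.8 0 0 0 -1;0 0 -4.5 0 0 0 -1;0 0 -4.5 0 0 0 -1",
)

```text
time_s: 7.35
eef_pos: [616.5, 75.8, 124.6]
orientation: [[0.959, -0.282, 0.011], [-0.282, -0.959, 0.002], [0.01, -0.004, -1.0]]
contact_force: [0.5, 0.0, 0.0]
grip_width: 13.8
```

```bash
python3 plan.py 470 290 160 10.3;python3 snap.py a6s side
```

```text
-6.69 -5.48 -1.22 -0.1 -0.6 -26.7  rows>=6.3
t 7.35 at [616.5  75.8 124.6] yaw -16.4 z [ 0.0105  0.0015 -0.9999] w 13.8 j [   3.   27.  -19.  100.   11.   54. -126.]
```

View pics/a6s.png

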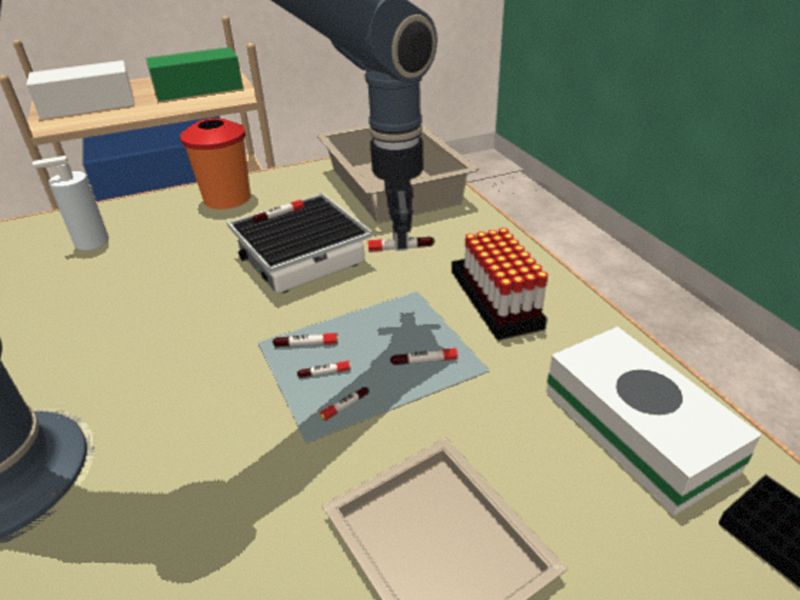

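The tube is lifted and level in the fingers at (402,243). Next I'll move to look at the rocker.

Call:
servo_tool(
  moves="-6.7 -5.5 -1.2 0 -0.6 -26.7 -1;-6.7 -5.5 -1.2 0 -0.6 -26.7 -1;-6.7 -5.5 -1.2 0 -0.6 -26.7 -1;-6.7 -5.5 -1.2 0 -0.6 -26.7 -1;-6.7 -5.5 -1.2 0 -0.6 -26.7 -1;-6.7 -5.5 -1.2 0 -0.6 -26.7 -1;-6.7 -5.5 -1.2 0 -0.6 -26.7 -1;-6.7 -5.5 -1.2 0 -0.6 -26.7 -1;-6.7 -5.5 -1.2 0 -0.6 -26.7 -1;-6.7 -5.5 -1.2 0 -0.6 -26.7 -1",
)

```text
time_s: 8.23
eef_pos: [467.0, 287.9, 153.6]
orientation: [[0.984, 0.177, -0.012], [0.177, -0.984, -0.002], [-0.012, -0.001, -1.0]]
contact_force: [1.1, -0.8, 0.7]
grip_width: 14.6
```

```bash
python3 plan.py;python3 snap.py r1
```

```text
t 8.23 at [467.  287.9 153.6] yaw 10.2 z [-0.0117 -0.0015 -0.9999] w 14.6 j [ -12.   21.  -30.  107.   12.   56. -127.]
```

View pics/r1.png

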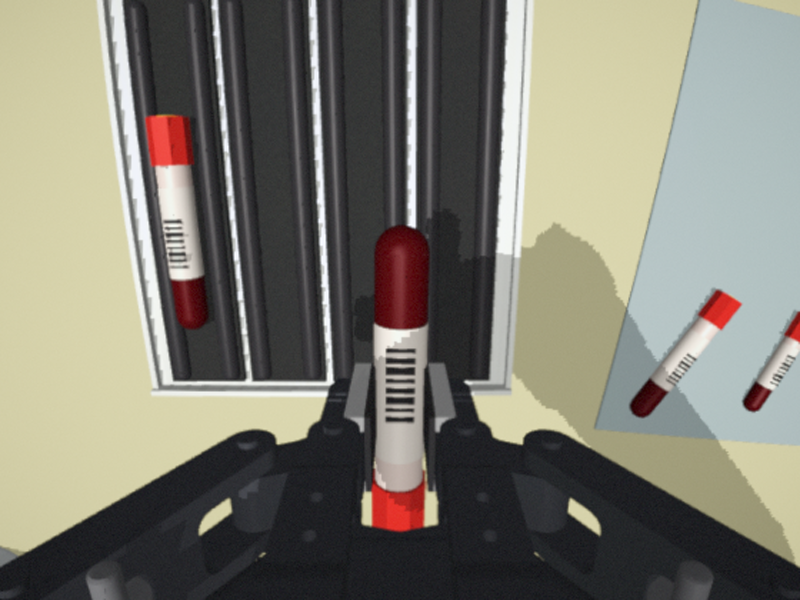

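The rocker is clear here. The near rim corners are at (153,392) and (511,392), the loaded tube is in the leftmost channel, and three channels are empty. The held tube sits level at (400,400).

Run:
```python
from h import *
import pickle
ci=pickle.load(open('pics/r1.pkl','rb'))
S=lambda q:(np.array(q,float)+.5)*.7-.5
w=p2w(ci,S([(153,393),(511,393)]),78);d=w[0]-w[1];print(w,np.linalg.norm(d));a=np.arctan2(-d[0],d[1]);print('yaw',np.degrees(a))
ex=np.array([np.cos(a),np.sin(a),0]);ey=np.array([-np.sin(a),np.cos(a),0])
C=w.mean(0)+105*ex;print('C',C)
for C in(C,np.array([508.4,331,78])):
  for q in([(137,5),(196,5),(232,5),(293,5),(328,5),(393,5),(430,5),(496,5)],[(179,370),(234,370),(261,370),(316,370)]):
    g=p2w(ci,S(q),78.5)-C;print((g@ex).round(0),(g@ey).round(1))
l=p2w(ci,S([(169,116),(194,328)]),82.5);dd=l[0]-l[1];print('loaded',np.linalg.norm(dd),np.degrees(np.arctan2(dd[1],dd[0])),(l.mean(0)-C)@ey)
l=p2w(ci,S([(726,298),(640,412)]),11.5);dd=l[0]-l[1];print('L3',l.mean(0),np.linalg.norm(dd),np.degrees(np.arctan2(dd[1],dd[0])))
```

```text
[[388.32442796 416.09820882  78.        ]
 [425.13979411 217.28299969  78.        ]] 202.19510025466786
yaw 10.490845865568375
C [509.97693217 335.80883927  78.        ]
[92. 91. 90. 89. 89. 88. 88. 88.] [ 81.2  53.1  36.4   8.4  -7.5 -36.8 -53.4 -83.3]
[-90. -90. -90. -90.] [83.4 52.2 37.1  6.7]
[94. 93. 92. 91. 91. 91. 91. 91.] [ 85.6  57.6  40.8  12.8  -3.  -32.3 -49.  -78.8]
[-88. -88. -88. -88.] [87.8 56.6 41.5 11.2]
loaded 105.94021770005668 10.226913664758383 73.76509833853446
L3 [442.01223571  79.28284528  11.5       ] 99.94483852549602 -18.856747505215573
```

```bash
python3 plan.py 505.9 358.2 100 10.4 505.9 358.2 62 10.4
```

```text
1.70 -2.09 1.77 -0.0 0.7 -0.2  rows>=2.3
1.72 -2.09 3.04 -0.0 0.7 -0.2  rows>=2.9
t 8.28 at [467.3 287.6 153.7] yaw 10.2 z [-0.0115 -0.0013 -0.9999] w 14.6 j [ -12.   21.  -30.  107.   12.   56. -127.]
```

Call:
servo_tool(
  moves="0.6 -0.7 0.5 0 0.7 -0.2 -1;1.2 -1.5 1 0 0.7 -0.2 -1;1.7 -2.1 1.6 0 0.7 -0.2 -1;1.7 -2.1 1.7 0 0.7 -0.2 -1;1.7 -2.1 1.75 0 0.7 -0.2 -1;1.7 -2.1 1.75 0 0.7 -0.2 -1;1.7 -2.1 1.75 0 0.7 -0.2 -1;1.7 -2.1 1.75 0 0.7 -0.2 -1",
)

```text
time_s: 8.95
eef_pos: [505.5, 359.7, 102.8]
orientation: [[0.983, 0.181, 0.003], [0.181, -0.983, 0.003], [0.003, -0.002, -1.0]]
contact_force: [-0.3, 0.3, 0.2]
grip_width: 14.1
```

```bash
python3 plan.py  505.9 358.2 62 10.4;python3 snap.py r2
```

```text
0.00 0.06 1.36 -0.1 -0.2 0.0  rows>=1.0
t 8.95 at [505.5 359.7 102.8] yaw 10.4 z [ 0.003   0.0026 -1.    ] w 14.1 j [ -19.   30.  -28.  100.   17.   53. -134.]
```

View pics/r2.png

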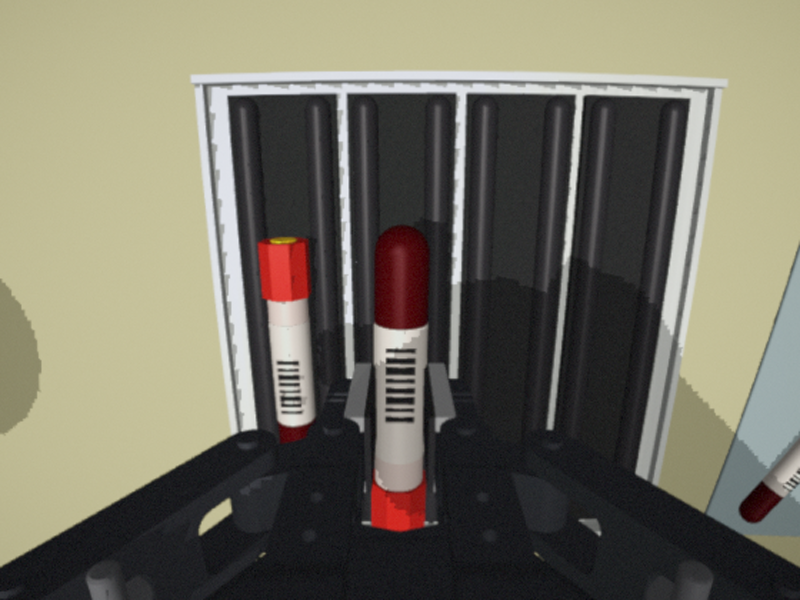

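Held tube is centred over the second channel (ridges at 365 and 438, tube at 402). Descending.

Call:
servo_tool(
  moves="0 0 0.4 0 0 0 -1;0 0 0.8 0 0 0 -1;0 0 1.1 0 0 0 -1;0 0 1.25 0 0 0 -1;0 0 1.35 0 0 0 -1;0 0 1.4 0 0 0 -1;0 0 1.4 0 0 0 -1",
)

```text
time_s: 9.58
eef_pos: [504.8, 361.1, 59.5]
orientation: [[0.983, 0.183, 0.001], [0.183, -0.983, 0.002], [0.002, -0.002, -1.0]]
contact_force: [0.6, 0.4, 0.6]
grip_width: 14.5
```

Call:
servo_tool(
  moves="0 0 0.07 0 0 0 -1;0 0 0.07 0 0 0 -1",
)

```text
time_s: 9.75
eef_pos: [505.0, 361.2, 57.9]
orientation: [[0.983, 0.183, 0.002], [0.183, -0.983, 0.003], [0.002, -0.002, -1.0]]
contact_force: [0.3, -1.0, -0.3]
grip_width: 14.5
```

Call:
servo_tool(
  moves="0 0 0.07 0 0 0 -1;0 0 0.07 0 0 0 -1",
)

```text
time_s: 9.92
eef_pos: [505.1, 361.3, 55.8]
orientation: [[0.983, 0.183, 0.002], [0.183, -0.983, 0.003], [0.003, -0.003, -1.0]]
contact_force: [-0.4, -0.4, 0.9]
grip_width: 14.5
```

```bash
python3 plan.py;python3 snap.py r3
```

```text
t 9.92 at [505.1 361.3  55.8] yaw 10.5 z [ 0.0022  0.0032 -1.    ] w 14.5 j [ -20.   34.  -27.  102.   19.   48. -135.]
```

View pics/r3.png

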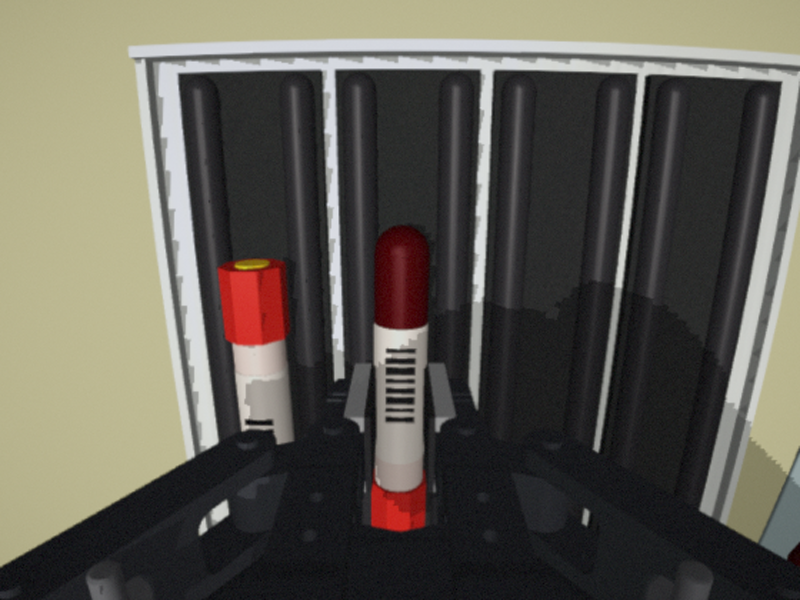

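Tube is about 6 px (1.8 mm) left of the channel centre, so I'll shift it over and go on down.

Call:
servo_tool(
  moves="0 0.06 0 0 0 0 -1;0 0.06 0.07 0 0 0 -1;0 0.06 0.07 0 0 0 -1",
)

```text
time_s: 10.22
eef_pos: [505.3, 359.4, 55.6]
orientation: [[0.983, 0.183, 0.002], [0.183, -0.983, 0.002], [0.003, -0.002, -1.0]]
contact_force: [-3.7, -2.3, 11.9]
grip_width: 14.4
```

Call:
servo_tool(
  moves="0 0 0.05 0 0 0 -1;0 0 0.05 0 0 0 -1",
)

```text
time_s: 10.38
eef_pos: [505.4, 359.4, 55.5]
orientation: [[0.983, 0.183, 0.003], [0.183, -0.983, 0.002], [0.003, -0.001, -1.0]]
contact_force: [-5.6, -5.1, 19.0]
grip_width: 14.7
```

Call:
servo_tool(
  moves="0 0 0.05 0 0 0 -1;0 0 0.05 0 0 0 -1",
)

```text
time_s: 10.55
eef_pos: [505.4, 359.4, 55.3]
orientation: [[0.983, 0.183, 0.003], [0.183, -0.983, 0.001], [0.004, -0.001, -1.0]]
contact_force: [-8.0, -6.8, 28.1]
grip_width: 14.4
```

Contact at z≈55.5, where the estimated tube axis is about 83, so it is essentially at the floor. Back off the push and release with a limited opening.

Call:
servo_tool(
  moves="0 0 -0.12 0 0 0 -1;0 0 -0.12 0 0 0 -0.35;0 0 -0.12 0 0 0 -0.35;0 0 -0.12 0 0 0 -0.35;0 0 -0.12 0 0 0 -0.35;0 0 -0.6 0 0 0 -0.35;0 0 -1.2 0 0 0 -0.35;0 0 -1.8 0 0 0 -0.35;0 0 -2 0 0 0 -0.35",
)

```text
time_s: 11.3
eef_pos: [506.1, 360.0, 112.3]
orientation: [[0.983, 0.183, 0.004], [0.183, -0.983, 0.005], [0.005, -0.004, -1.0]]
contact_force: [-0.1, 0.4, 0.4]
grip_width: 27.7
```

```bash
python3 snap.py r4; python3 plan.py 603 -39 70 -16 603 -39 -14 -16
```

```text
0.73 13.67 1.37 -0.3 -0.2 26.5  rows>=9.9
0.72 13.69 4.17 -0.3 -0.2 26.5  rows>=10.3
t 11.35 at [506.2 360.1 112.6] yaw 10.5 z [ 0.0045  0.0049 -1.    ] w 27.9 j [ -19.   30.  -28.  100.   17.   54. -133.]
```

View pics/r4.png

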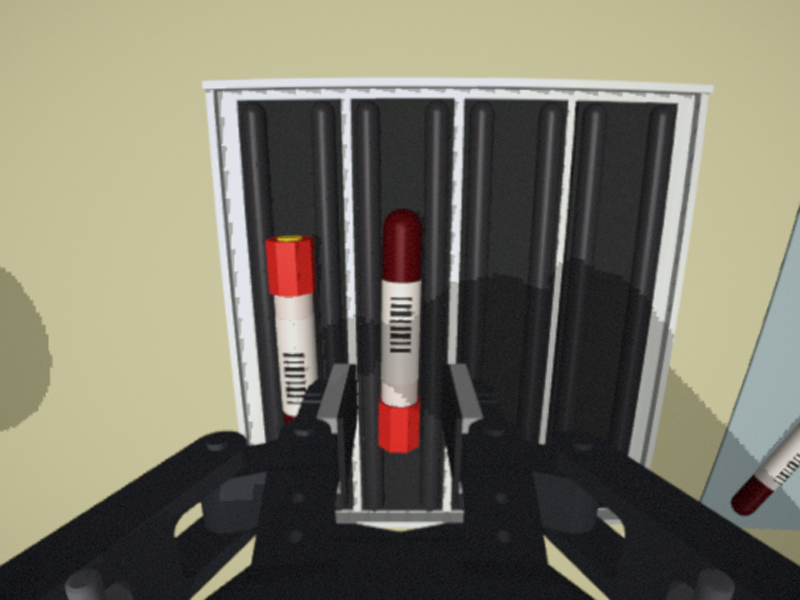

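The tube lies in the second channel between the ridges, at (402,330). Next is L2.

Call:
servo_tool(
  moves="0.7 13.7 1.2 0 0 26.5 -0.2;0.7 13.7 1.2 0 0 26.5 -0.2;0.7 13.7 1.2 0 0 26.5 -0.2;0.7 13.7 1.2 0 0 26.5 -0.2;0.7 13.7 1.2 0 0 26.5 -0.2;0.7 13.7 1.2 0 0 26.5 -0.2;0.7 13.7 1.2 0 0 26.5 -0.2;0.7 13.7 1.2 0 0 26.5 -0.2;0.7 13.7 1.2 0 0 26.5 -0.2;0.7 13.7 1.2 0 0 26.5 -0.2;0.7 13.7 1.2 0 0 26.5 -0.2;0.7 13.7 1.2 0 0 26.5 -0.2",
)

```text
time_s: 12.35
eef_pos: [600.2, -44.8, 71.7]
orientation: [[0.96, -0.281, -0.001], [-0.281, -0.96, 0.002], [-0.002, -0.001, -1.0]]
contact_force: [-1.0, 0.7, -0.6]
grip_width: 33.9
```

```bash
python3 snap.py b1; python3 plan.py 602 -39.6 60 -16  602 -39.6 -15 -16
```

```text
0.04 -0.09 0.41 -0.2 0.1 -0.1  rows>=0.3
0.05 -0.08 2.91 -0.2 0.1 -0.1  rows>=2.1
t 12.4 at [600.1 -41.8  72.2] yaw -16.1 z [-8.0e-04  3.1e-03 -1.0e+00] w 34.1 j [  14.   30.  -18.  105.   12.   48. -116.]
```

View pics/b1.png

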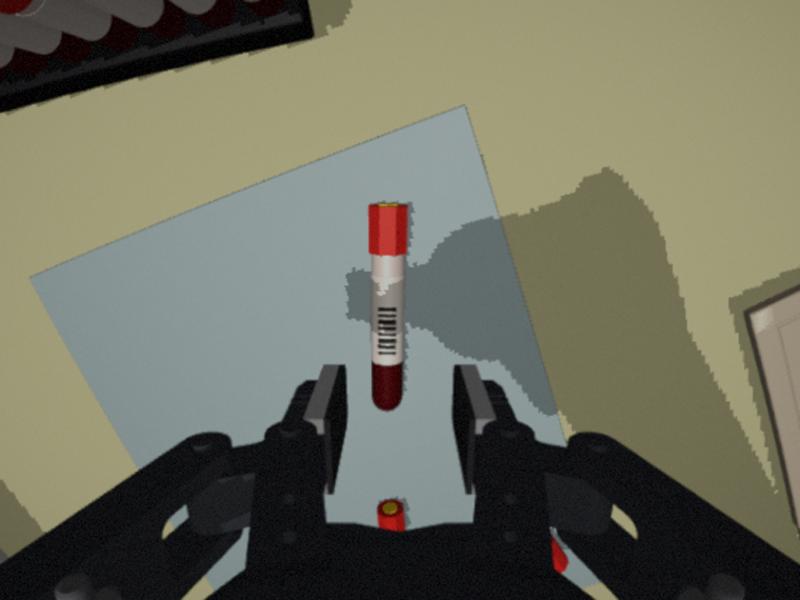

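Call:
servo_tool(
  moves="0 0 0.3 0 0 0 -0.2;0 0 0.7 0 0 0 -0.2;0 0 1 0 0 0 -0.2;0 0 1 0 0 0 -0.2",
)

```text
time_s: 12.73
eef_pos: [598.7, -39.5, 40.7]
orientation: [[0.962, -0.273, -0.004], [-0.273, -0.962, 0.003], [-0.004, -0.002, -1.0]]
contact_force: [-1.0, -0.3, -0.6]
grip_width: 33.9
```

```bash
python3 snap.py b2; python3 plan.py 602 -39.6 -14 -16
```

```text
0.08 -0.02 1.86 -0.1 0.2 0.1  rows>=1.3
t 12.78 at [599.5 -39.8  41.8] yaw -15.9 z [-0.002  0.003 -1.   ] w 34.3 j [  13.   32.  -17.  106.   13.   44. -117.]
```

View pics/b2.png

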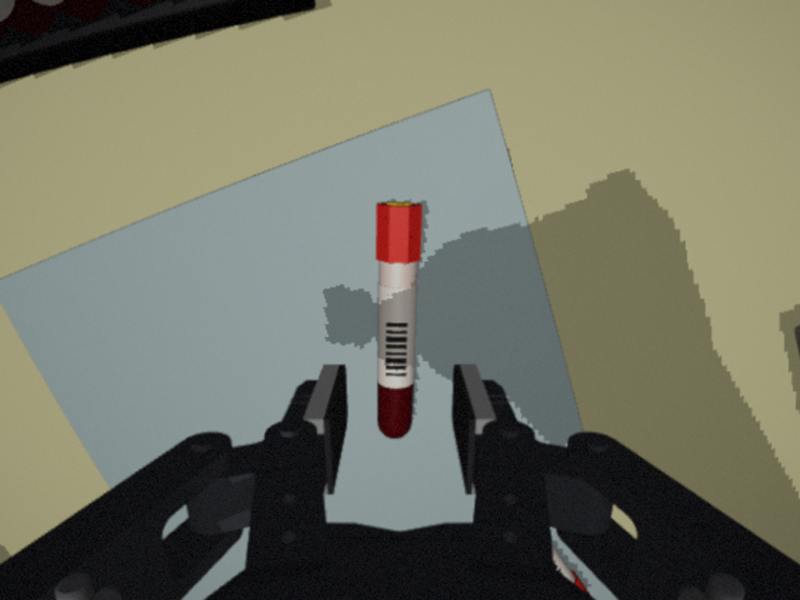

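Tube is centred at (396,320). Descend and grip.

Call:
servo_tool(
  moves="0.07 0 0.6 0 0 0 -0.2;0.07 0 1.2 0 0 0 -0.2;0.07 0 1.6 0 0 0 -0.2;0.07 0 1.75 0 0 0 -0.2;0.07 0 1.88 0 0 0 -0.2;0.07 0 1.88 0 0 0 -0.2;0.07 0 1.88 0 0 0 -1;0.07 0 1.88 0 0 0 -1;0.07 0 1.88 0 0 0 -1;0.07 0 1.88 0 0 0 -1;0.07 0 1.88 0 0 0 -1",
  newtons=30,
)

```text
time_s: 13.7
eef_pos: [603.9, -41.2, -11.8]
orientation: [[0.961, -0.275, 0.003], [-0.275, -0.961, 0.003], [0.002, -0.004, -1.0]]
contact_force: [-0.4, 0.8, 3.8]
grip_width: 14.2
```

```bash
python3 plan.py 602 -39 130 -16
```

```text
-0.07 -0.07 -4.73 -0.2 -0.1 0.0  rows>=3.4
t 13.7 at [603.9 -41.2 -11.8] yaw -16.0 z [ 0.0033  0.0027 -1.    ] w 14.2 j [  12.   36.  -16.  107.   15.   39. -119.]
```

Call:
servo_tool(
  moves="0 0 -0.6 0 0 0 -1;0 0 -1.5 0 0 0 -1;0 0 -2.6 0 0 0 -1;0 0 -3.8 0 0 0 -1;0 0 -4.7 0 0 0 -1;0 0 -4.7 0 0 0 -1",
)

```text
time_s: 14.2
eef_pos: [607.0, -41.6, 134.8]
orientation: [[0.961, -0.275, 0.013], [-0.275, -0.961, 0.002], [0.012, -0.006, -1.0]]
contact_force: [1.1, 0.1, 1.1]
grip_width: 13.9
```

```bash
python3 plan.py 513.9 314.1 115 10.4
```

```text
-6.26 -10.54 0.64 -0.2 -0.8 -26.4  rows>=8.8
t 14.2 at [607.  -41.6 134.8] yaw -16.0 z [ 0.0134  0.002  -0.9999] w 13.9 j [  14.   26.  -19.  101.   10.   54. -115.]
```

Call:
servo_tool(
  moves="-6.3 -10.5 0.6 0 -0.8 -26.4 -1;-6.3 -10.5 0.6 0 -0.8 -26.4 -1;-6.3 -10.5 0.6 0 -0.8 -26.4 -1;-6.3 -10.5 0.6 0 -0.8 -26.4 -1;-6.3 -10.5 0.6 0 -0.8 -26.4 -1;-6.3 -10.5 0.6 0 -0.8 -26.4 -1;-6.3 -10.5 0.6 0 -0.8 -26.4 -1;-6.3 -10.5 0.6 0 -0.8 -26.4 -1;-6.3 -10.5 0.6 0 -0.8 -26.4 -1;-6.3 -10.5 0.6 0 -0.8 -26.4 -1;-6.3 -10.5 0.6 0 -0.8 -26.4 -1;-6.3 -10.5 0.6 0 -0.8 -26.4 -1",
)

```text
time_s: 15.2
eef_pos: [507.9, 312.3, 110.5]
orientation: [[0.983, 0.181, -0.013], [0.181, -0.983, 0.002], [-0.012, -0.004, -1.0]]
contact_force: [0.3, -0.6, -0.4]
grip_width: 13.7
```

```bash
python3 snap.py b3;python3 plan.py 513.9 314.1 70 10.4
```

```text
0.21 -0.05 1.35 -0.2 0.7 -0.1  rows>=1.0
t 15.25 at [508.4 311.4 110.5] yaw 10.3 z [-0.0125  0.0018 -0.9999] w 14.1 j [ -14.   28.  -29.  103.   16.   53. -129.]
```

View pics/b3.png

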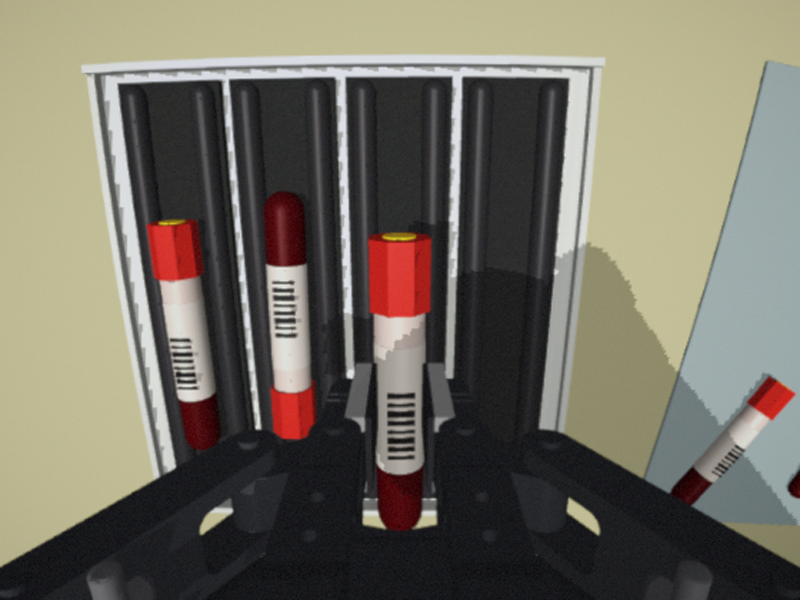

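Call:
servo_tool(
  moves="0.2 0 0.4 0 0.7 0 -1;0.2 0 0.8 0 0.7 0 -1;0.2 0 1.1 0 0.7 0 -1;0.2 0 1.3 0 0.7 0 -1;0.2 0 1.4 0 0.7 0 -1;0.2 0 1.4 0 0.7 0 -1;0.2 0 1.4 0 0.7 0 -1",
)

```text
time_s: 15.83
eef_pos: [513.3, 314.4, 69.1]
orientation: [[0.983, 0.181, -0.0], [0.181, -0.983, 0.006], [0.001, -0.006, -1.0]]
contact_force: [0.7, -0.9, -0.1]
grip_width: 14.1
```

```bash
python3 snap.py b4;python3 plan.py 513.9 314.1 60 10.4
```

```text
0.01 0.02 0.31 -0.3 -0.1 0.0  rows>=0.2
t 15.88 at [513.5 314.7  69.4] yaw 10.4 z [ 4.0e-04  6.1e-03 -1.0e+00] w 14.0 j [ -15.   31.  -27.  104.   18.   48. -131.]
```

View pics/b4.png

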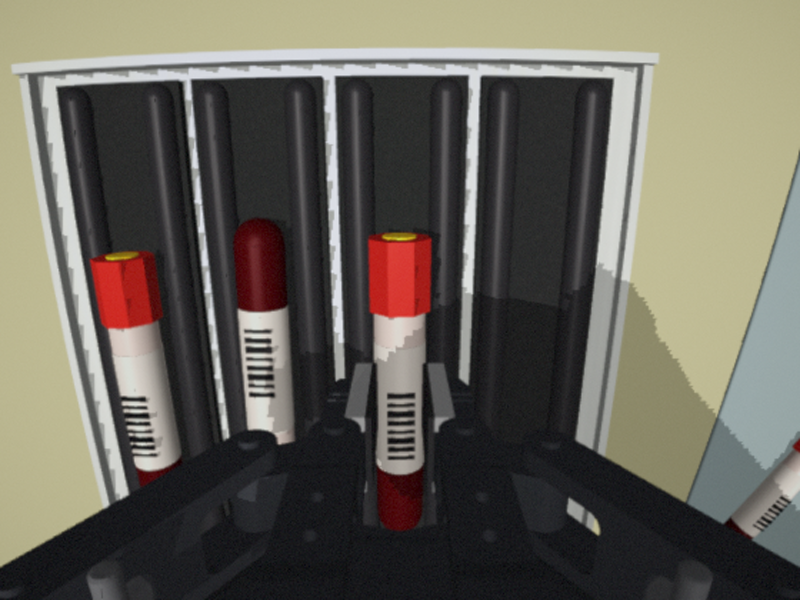

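Centred (ridges 357/447, tube 400). Lowering to contact.

Call:
servo_tool(
  moves="0 0.03 0.15 0 0 0 -1;0 0.03 0.25 0 0 0 -1;0 0.03 0.25 0 0 0 -1",
)

```text
time_s: 16.13
eef_pos: [513.1, 313.2, 60.9]
orientation: [[0.983, 0.181, -0.001], [0.181, -0.983, 0.005], [0.0, -0.005, -1.0]]
contact_force: [0.4, -1.3, 0.5]
grip_width: 14.0
```

Call:
servo_tool(
  moves="0 0 0.07 0 0 0 -1;0 0 0.07 0 0 0 -1",
)

```text
time_s: 16.3
eef_pos: [513.5, 313.7, 59.4]
orientation: [[0.983, 0.181, 0.0], [0.181, -0.983, 0.006], [0.001, -0.006, -1.0]]
contact_force: [-0.0, 0.0, 0.1]
grip_width: 14.0
```

Call:
servo_tool(
  moves="0 0 0.07 0 0 0 -1;0 0 0.07 0 0 0 -1",
)

```text
time_s: 16.47
eef_pos: [513.7, 313.8, 59.1]
orientation: [[0.983, 0.181, 0.001], [0.181, -0.983, 0.005], [0.002, -0.005, -1.0]]
contact_force: [-2.0, -1.7, 9.4]
grip_width: 14.2
```

Call:
servo_tool(
  moves="0 0 -0.04 0 0 0 -0.35;0 0 -0.04 0 0 0 -0.35;0 0 -0.04 0 0 0 -0.35;0 0 -0.04 0 0 0 -0.35;0 0 -0.6 0 0 0 -0.35;0 0 -1.2 0 0 0 -0.35;0 0 -1.8 0 0 0 -0.35;0 0 -2 0 0 0 -0.35",
)

```text
time_s: 17.13
eef_pos: [514.5, 314.3, 119.6]
orientation: [[0.983, 0.181, 0.003], [0.181, -0.983, 0.008], [0.004, -0.007, -1.0]]
contact_force: [-0.2, -0.6, 0.5]
grip_width: 27.9
```

```bash
python3 snap.py b5;python3 plan.py 443.3 79.5 75 -19
```

```text
-3.77 7.28 1.42 -0.5 -0.2 29.4  rows>=6.0
t 17.18 at [514.7 314.3 119.7] yaw 10.4 z [ 0.0036  0.0079 -1.    ] w 27.3 j [ -14.   28.  -29.  102.   16.   54. -129.]
```

View pics/b5.png

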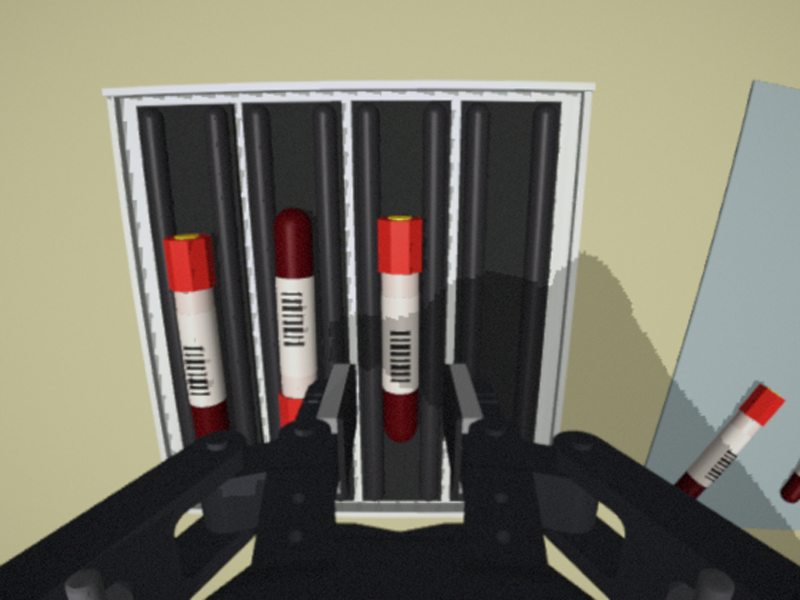

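Both long tubes are seated in channels 2 and 3. Next is L3.

Call:
servo_tool(
  moves="-3.8 7.3 0.3 0 0 29.4 -0.2;-3.8 7.3 0.3 0 0 29.4 -0.2;-3.8 7.3 0.3 0 0 29.4 -0.2;-3.8 7.3 0.5 0 0 29.4 -0.2;-3.8 7.3 1.0 0 0 29.4 -0.2;-3.8 7.3 1.4 0 0 29.4 -0.2;-3.8 7.3 1.8 0 0 29.4 -0.2;-3.8 7.3 2 0 0 29.4 -0.2;-3.8 7.3 2 0 0 29.4 -0.2;-3.8 7.3 2 0 0 29.4 -0.2;-3.8 7.3 2 0 0 29.4 -0.2",
)

```text
time_s: 18.1
eef_pos: [442.1, 79.4, 56.6]
orientation: [[0.947, -0.323, 0.001], [-0.323, -0.947, 0.007], [-0.001, -0.007, -1.0]]
contact_force: [0.9, -0.3, 0.1]
grip_width: 34.1
```

```bash
python3 snap.py c1;python3 plan.py 443.3 79.5 -13 -19
```

```text
0.04 -0.01 2.32 -0.4 0.0 0.2  rows>=1.7
t 18.15 at [442.   79.2  56.7] yaw -18.8 z [ 0.0016  0.0066 -1.    ] w 33.9 j [   2.   19.  -20.  125.   11.   37. -135.]
```

View pics/c1.png

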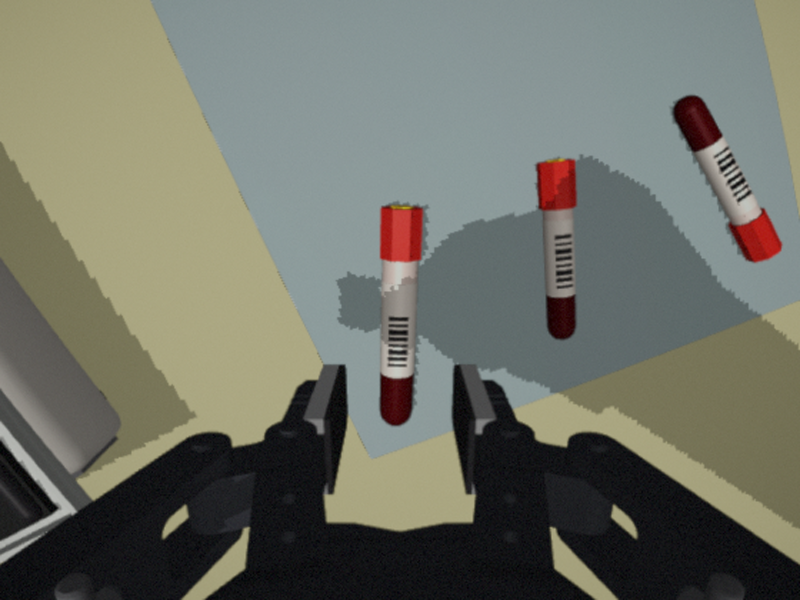

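Call:
servo_tool(
  moves="0.04 0 0.6 0 0 0 -0.2;0.04 0 1.2 0 0 0 -0.2;0.04 0 1.8 0 0 0 -0.2;0.04 0 2.1 0 0 0 -0.2;0.04 0 2.25 0 0 0 -0.2;0.04 0 2.3 0 0 0 -0.2;0.04 0 2.3 0 0 0 -1;0.04 0 2.3 0 0 0 -1;0.04 0 2.3 0 0 0 -1;0.04 0 2.3 0 0 0 -1;0.04 0 2.3 0 0 0 -1",
)

```text
time_s: 19.07
eef_pos: [442.9, 77.8, -12.3]
orientation: [[0.946, -0.325, 0.002], [-0.325, -0.946, 0.006], [-0.0, -0.006, -1.0]]
contact_force: [-0.9, 0.9, 3.7]
grip_width: 14.1
```

```bash
python3 plan.py
```

```text
t 19.07 at [442.9  77.8 -12.3] yaw -19.0 z [ 0.0017  0.0061 -1.    ] w 14.1 j [  -1.   27.  -17.  127.   16.   28. -139.]
```

Call:
servo_tool(
  moves="0 0 -0.6 0 0 0 -1;0 0 -1.5 0 0 0 -1;0 0 -2.6 0 0 0 -1;0 0 -3.8 0 0 0 -1;0 0 -4.6 0 0 0 -1;0 0 -4.6 0 0 0 -1",
)

```text
time_s: 19.57
eef_pos: [445.7, 77.4, 129.9]
orientation: [[0.945, -0.326, 0.01], [-0.326, -0.945, 0.007], [0.007, -0.01, -1.0]]
contact_force: [0.3, 0.2, -1.1]
grip_width: 14.3
```

```bash
python3 plan.py 522.2 268.9 115 10.4
```

```text
0.33 -6.86 0.57 -0.4 -0.6 -29.4  rows>=5.0
t 19.57 at [445.7  77.4 129.9] yaw -19.0 z [ 0.0102  0.0067 -0.9999] w 14.3 j [   5.   13.  -23.  121.    7.   47. -131.]
```

Call:
servo_tool(
  moves="0.3 -6.9 0.5 -0.4 -0.6 -29.4 -1;0.3 -6.9 0.5 -0.4 -0.6 -29.4 -1;0.3 -6.9 0.5 -0.4 -0.6 -29.4 -1;0.3 -6.9 0.5 -0.4 -0.6 -29.4 -1;0.3 -6.9 0.5 -0.4 -0.6 -29.4 -1;0.3 -6.9 0.5 -0.4 -0.6 -29.4 -1;0.3 -6.9 0.5 -0.4 -0.6 -29.4 -1;0.3 -6.9 0.5 -0.4 -0.6 -29.4 -1;0.3 -6.9 0.5 -0.4 -0.6 -29.4 -1;0.3 -6.9 0.5 -0.4 -0.6 -29.4 -1",
)

```text
time_s: 20.4
eef_pos: [517.8, 267.8, 110.9]
orientation: [[0.984, 0.179, -0.011], [0.179, -0.984, -0.002], [-0.011, -0.0, -1.0]]
contact_force: [-0.1, -0.1, -0.2]
grip_width: 14.2
```

```bash
python3 plan.py 522.2 268.9 69 10.4
```

```text
0.17 -0.01 1.40 -0.0 0.7 -0.1  rows>=1.0
t 20.4 at [517.8 267.8 110.9] yaw 10.3 z [-0.0112 -0.0019 -0.9999] w 14.2 j [ -10.   27.  -29.  105.   16.   53. -125.]
```

Call:
servo_tool(
  moves="0.15 0 0.4 0 0.7 0 -1;0.15 0 0.8 0 0.7 0 -1;0.15 0 1.1 0 0.7 0 -1;0.15 0 1.3 0 0.7 0 -1;0.15 0 1.4 0 0.7 0 -1;0.15 0 1.4 0 0.7 0 -1;0.15 0 1.4 0 0.7 0 -1",
)

```text
time_s: 20.98
eef_pos: [521.9, 270.6, 69.1]
orientation: [[0.983, 0.181, 0.001], [0.181, -0.983, 0.002], [0.001, -0.002, -1.0]]
contact_force: [0.5, 0.4, -0.5]
grip_width: 14.4
```

```bash
python3 snap.py c4;python3 plan.py 522.2 268.9 60 10.4
```

```text
-0.01 0.06 0.31 -0.1 -0.1 0.0  rows>=0.2
t 21.03 at [522.1 270.8  69.4] yaw 10.4 z [ 0.0016  0.0021 -1.    ] w 14.3 j [ -11.   30.  -28.  106.   18.   48. -127.]
```

View pics/c4.png

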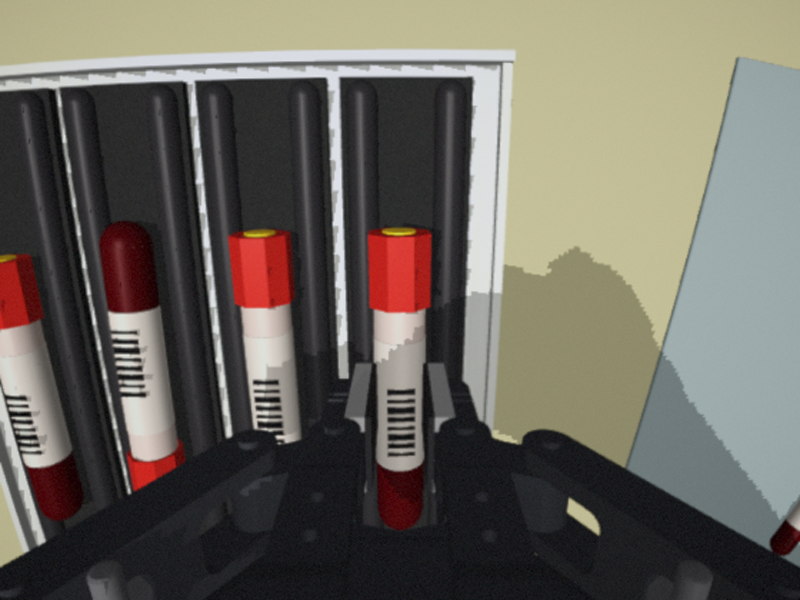

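Ridges are at 362/450 and the tube at 400, so shift 1.8 mm right and lower.

Call:
servo_tool(
  moves="0 0.06 0.1 0 0 0 -1;0 0.06 0.25 0 0 0 -1;0 0.06 0.25 0 0 0 -1;0 0.06 0.25 0 0 0 -1",
)

```text
time_s: 21.37
eef_pos: [522.0, 268.5, 61.3]
orientation: [[0.983, 0.181, 0.001], [0.181, -0.983, 0.001], [0.001, -0.001, -1.0]]
contact_force: [0.1, 0.0, -0.9]
grip_width: 14.0
```

Call:
servo_tool(
  moves="0 0 0.07 0 0 0 -1;0 0 0.07 0 0 0 -1",
)

```text
time_s: 21.53
eef_pos: [522.1, 268.7, 59.2]
orientation: [[0.983, 0.181, 0.001], [0.181, -0.983, 0.002], [0.001, -0.001, -1.0]]
contact_force: [0.4, -0.6, -0.2]
grip_width: 13.8
```

Call:
servo_tool(
  moves="0 0 0.07 0 0 0 -1;0 0 0.07 0 0 0 -1",
)

```text
time_s: 21.7
eef_pos: [522.4, 268.9, 58.6]
orientation: [[0.983, 0.181, 0.002], [0.181, -0.983, 0.001], [0.002, -0.001, -1.0]]
contact_force: [-3.1, -1.6, 9.2]
grip_width: 14.4
```

Call:
servo_tool(
  moves="0 0 -0.04 0 0 0 -0.35;0 0 -0.04 0 0 0 -0.35;0 0 -0.04 0 0 0 -0.35;0 0 -0.04 0 0 0 -0.35;0 0 -0.6 0 0 0 -0.35;0 0 -1.2 0 0 0 -0.35;0 0 -1.8 0 0 0 -0.35;0 0 -2 0 0 0 -0.35",
)

```text
time_s: 22.37
eef_pos: [523.4, 269.7, 119.6]
orientation: [[0.983, 0.181, 0.004], [0.181, -0.983, 0.004], [0.005, -0.003, -1.0]]
contact_force: [0.1, 0.4, -0.1]
grip_width: 27.6
```

```bash
python3 snap.py c5;python3 plan.py 449 1.5 60 -9.7
```

```text
-4.07 8.35 1.95 -0.2 -0.3 20.1  rows>=6.8
t 22.42 at [523.5 269.6 119.8] yaw 10.4 z [ 0.0051  0.0038 -1.    ] w 27.6 j [  -9.   27.  -29.  104.   16.   53. -125.]
```

View pics/c5.png

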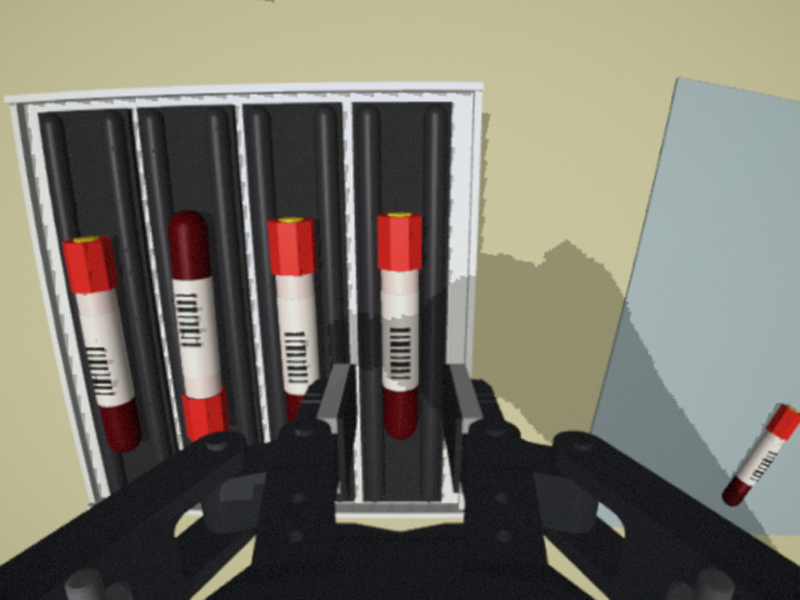

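All four channels now hold a tube. Next is short S1.

Call:
servo_tool(
  moves="-4.1 8.35 0.3 0 0 20 -0.2;-4.1 8.35 0.3 0 0 20 -0.2;-4.1 8.35 0.3 0 0 20 -0.2;-4.1 8.35 0.5 0 0 20 -0.2;-4.1 8.35 1.0 0 0 20 -0.2;-4.1 8.35 1.4 0 0 20 -0.2;-4.1 8.35 1.8 0 0 20 -0.2;-4.1 8.35 1.95 0 0 20 -0.2;-4.1 8.35 1.95 0 0 20 -0.2;-4.1 8.35 1.95 0 0 20 -0.2;-4.1 8.35 1.95 0 0 20 -0.2",
)

```text
time_s: 23.33
eef_pos: [447.5, 1.6, 58.6]
orientation: [[0.986, -0.164, 0.002], [-0.164, -0.986, 0.003], [0.002, -0.003, -1.0]]
contact_force: [0.6, 0.1, -0.5]
grip_width: 33.8
```

```bash
python3 snap.py d1;python3 plan.py 449 1.5 -13 -9.7
```

```text
0.04 0.00 2.39 -0.2 -0.1 0.3  rows>=1.7
t 23.38 at [447.6   1.7  58.8] yaw -9.4 z [ 0.0026  0.0024 -1.    ] w 34.3 j [  13.   19.  -21.  125.   11.   37. -116.]
```

View pics/d1.png

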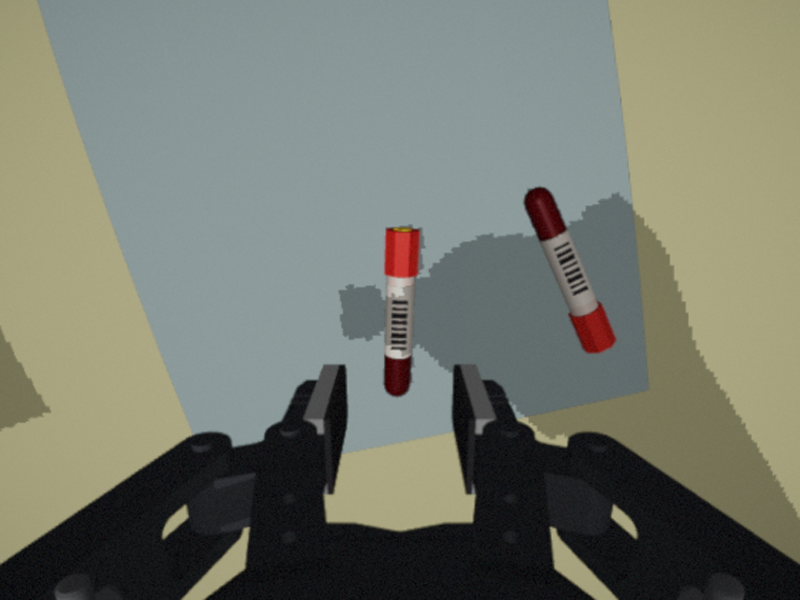

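Call:
servo_tool(
  moves="0.04 0 0.6 0 0 0 -0.2;0.04 0 1.2 0 0 0 -0.2;0.04 0 1.8 0 0 0 -0.2;0.04 0 2.2 0 0 0 -0.2;0.04 0 2.35 0 0 0 -0.2;0.04 0 2.43 0 0 0 -0.2;0.04 0 2.43 0 0 0 -1;0.04 0 2.43 0 0 0 -1;0.04 0 2.43 0 0 0 -1;0.04 0 2.43 0 0 0 -1;0.04 0 2.43 0 0 0 -1",
)

```text
time_s: 24.3
eef_pos: [448.7, 0.2, -13.9]
orientation: [[0.986, -0.166, 0.003], [-0.166, -0.986, 0.002], [0.003, -0.002, -1.0]]
contact_force: [-0.6, 0.2, 3.4]
grip_width: 11.1
```

```bash
python3 plan.py
```

```text
t 24.3 at [ 4.487e+02  2.000e-01 -1.390e+01] yaw -9.6 z [ 0.003   0.0019 -1.    ] w 11.1 j [   9.   27.  -17.  127.   17.   27. -121.]
```

Call:
servo_tool(
  moves="0 0 -0.6 0 0 0 -1;0 0 -1.5 0 0 0 -1;0 0 -2.6 0 0 0 -1;0 0 -3 0 0 0 -1;0 0 -3.2 0 0 0 -1",
)

```text
time_s: 24.72
eef_pos: [449.3, -0.3, 83.8]
orientation: [[0.986, -0.167, 0.006], [-0.167, -0.986, 0.001], [0.006, -0.002, -1.0]]
contact_force: [0.3, 0.9, 0.1]
grip_width: 11.3
```

```bash
python3 plan.py 475.3 -289.7 80 9.9
```

```text
2.46 9.37 0.12 -0.1 -0.3 -19.5  rows>=7.0
t 24.72 at [ 4.493e+02 -3.000e-01  8.380e+01] yaw -9.6 z [ 0.0058  0.0013 -1.    ] w 11.3 j [  14.   17.  -23.  124.   10.   41. -115.]
```

Call:
servo_tool(
  moves="2.45 9.35 0.1 0 0 -19.5 -1;2.45 9.35 0.1 0 0 -19.5 -1;2.45 9.35 0.1 0 0 -19.5 -1;2.45 9.35 0.1 0 0 -19.5 -1;2.45 9.35 0.1 0 0 -19.5 -1;2.45 9.35 0.1 0 0 -19.5 -1;2.45 9.35 0.1 0 0 -19.5 -1;2.45 9.35 0.1 0 0 -19.5 -1;2.45 9.35 0.1 0 0 -19.5 -1;2.45 9.35 0.1 0 0 -19.5 -1;2.45 9.35 0.1 0 0 -19.5 -1",
)

```text
time_s: 25.63
eef_pos: [473.3, -287.0, 77.3]
orientation: [[0.985, 0.174, -0.0], [0.174, -0.985, 0.003], [0.0, -0.003, -1.0]]
contact_force: [1.2, 0.2, -0.6]
grip_width: 11.1
```

```bash
python3 snap.py d2;python3 plan.py 475.3 -289.7 -10 9.9
```

```text
0.04 0.12 2.92 -0.2 -0.0 0.2  rows>=2.1
t 25.68 at [ 473.5 -286.7   77.5] yaw 10.1 z [ 1.e-04  3.e-03 -1.e+00] w 11.0 j [ 43.  26. -20. 111.  12.  46. -64.]
```

View pics/d2.png

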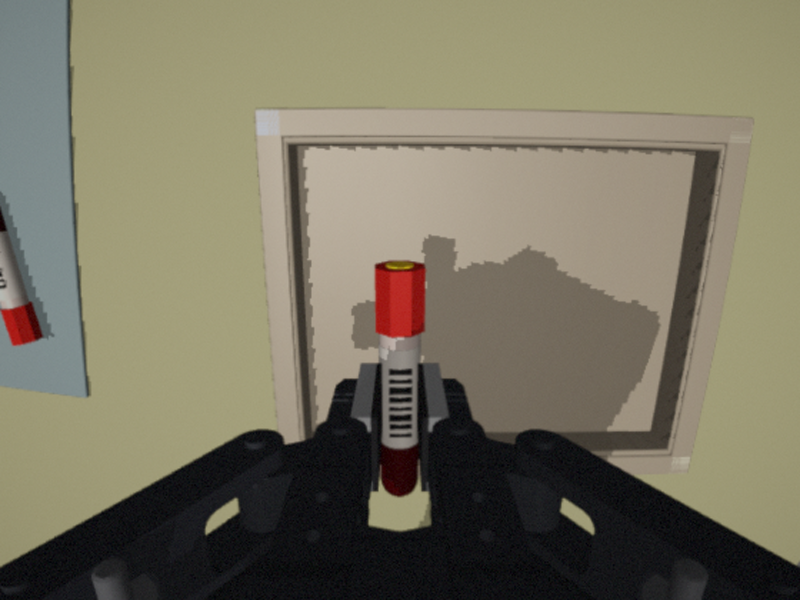

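Tube is over the left half of the tray with clear floor below. Moving slightly toward the middle and lowering.

Call:
servo_tool(
  moves="0.04 0.3 0.6 0 0 0 -1;0.04 0.3 1.2 0 0 0 -1;0.04 0.3 1.8 0 0 0 -1;0.04 0.3 2.3 0 0 0 -1;0.04 0.3 2.6 0 0 0 -1;0.04 0.3 2.8 0 0 0 -1;0.04 0.3 2.85 0 0 0 -1;0.04 0.3 2.85 0 0 0 -1",
)

```text
time_s: 26.35
eef_pos: [476.8, -296.9, -7.4]
orientation: [[0.985, 0.174, 0.001], [0.174, -0.985, 0.002], [0.001, -0.002, -1.0]]
contact_force: [-0.2, 0.6, -0.2]
grip_width: 10.9
```

Call:
servo_tool(
  moves="0 0 0.08 0 0 0 -1;0 0 0.08 0 0 0 -1",
)

```text
time_s: 26.52
eef_pos: [476.9, -297.6, -9.5]
orientation: [[0.985, 0.173, 0.002], [0.173, -0.985, 0.001], [0.002, -0.001, -1.0]]
contact_force: [0.5, -0.2, -0.3]
grip_width: 10.9
```

Call:
servo_tool(
  moves="0 0 0.06 0 0 0 -1;0 0 0.06 0 0 0 -1",
)

```text
time_s: 26.68
eef_pos: [476.6, -297.6, -11.5]
orientation: [[0.985, 0.172, 0.001], [0.172, -0.985, 0.001], [0.002, -0.001, -1.0]]
contact_force: [0.0, 0.1, -0.2]
grip_width: 11.1
```

Call:
servo_tool(
  moves="0 0 0.06 0 0 0 -1;0 0 0.06 0 0 0 -1;0 0 0.06 0 0 0 -1",
)

```text
time_s: 26.93
eef_pos: [476.8, -297.7, -12.9]
orientation: [[0.985, 0.172, 0.002], [0.172, -0.985, 0.001], [0.002, -0.001, -1.0]]
contact_force: [-1.4, 0.0, 4.7]
grip_width: 11.1
```

Contact with the floor as predicted. Release.

Call:
servo_tool(
  moves="0 0 -0.02 0 0 0 -0.4;0 0 -0.02 0 0 0 -0.4;0 0 -0.02 0 0 0 -0.4;0 0 -0.02 0 0 0 -0.4;0 0 -0.02 0 0 0 -0.4;0 0 -0.5 0 0 0 -0.4;0 0 -1.1 0 0 0 -0.4;0 0 -1.9 0 0 0 -0.4;0 0 -2.8 0 0 0 -0.4;0 0 -3.1 0 0 0 -0.4;0 0 -3.1 0 0 0 -0.4",
)

```text
time_s: 27.85
eef_pos: [478.2, -298.5, 81.8]
orientation: [[0.985, 0.172, 0.006], [0.172, -0.985, -0.001], [0.005, 0.002, -1.0]]
contact_force: [0.4, 0.2, -0.2]
grip_width: 25.8
```

```bash
python3 snap.py d3;python3 plan.py 456.8 -79.2 60 16
```

```text
0.60 -7.30 0.67 0.0 -0.2 -6.1  rows>=5.3
t 27.9 at [ 476.9 -298.    80. ] yaw 9.9 z [ 2.7e-03  5.0e-04 -1.0e+00] w 25.6 j [ 44.  26. -20. 110.  12.  46. -63.]
```

View pics/d3.png

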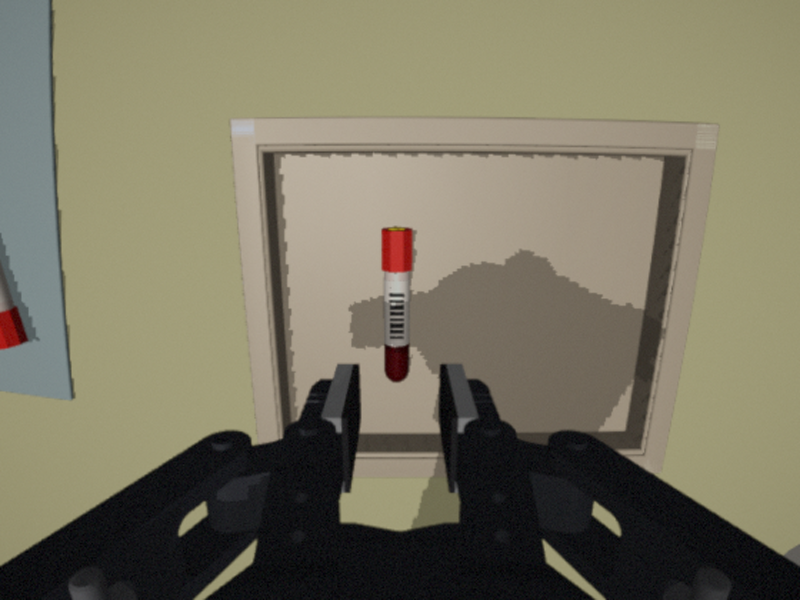

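The short tube lies flat on the tray floor at (397,305). Next is S2.

Call:
servo_tool(
  moves="0.6 -7.3 0 0 0 -6.1 -0.2;0.6 -7.3 0 0 0 -6.1 -0.2;0.6 -7.3 0 0 0 -6.1 -0.2;0.6 -7.3 0.3 0 0 -6.1 -0.2;0.6 -7.3 0.7 0 0 -6.1 -0.2;0.6 -7.3 0.7 0 0 -6.1 -0.2;0.6 -7.3 0.7 0 0 -6.1 -0.2;0.6 -7.3 0.7 0 0 -6.1 -0.2;0.6 -7.3 0.7 0 0 -6.1 -0.2;0.6 -7.3 0.7 0 0 -6.1 -0.2",
)

```text
time_s: 28.73
eef_pos: [456.4, -80.4, 58.4]
orientation: [[0.962, 0.274, 0.001], [0.274, -0.962, 0.001], [0.001, -0.001, -1.0]]
contact_force: [-0.2, 0.1, -0.1]
grip_width: 34.0
```

```bash
python3 snap.py e1;python3 plan.py 456.8 -79.2 -14 16
```

```text
0.02 -0.03 2.42 -0.1 -0.1 -0.1  rows>=1.7
t 28.78 at [456.5 -80.3  58.6] yaw 15.9 z [ 9.0e-04  1.4e-03 -1.0e+00] w 34.4 j [ 26.  21. -25. 123.  14.  39. -83.]
```

View pics/e1.png

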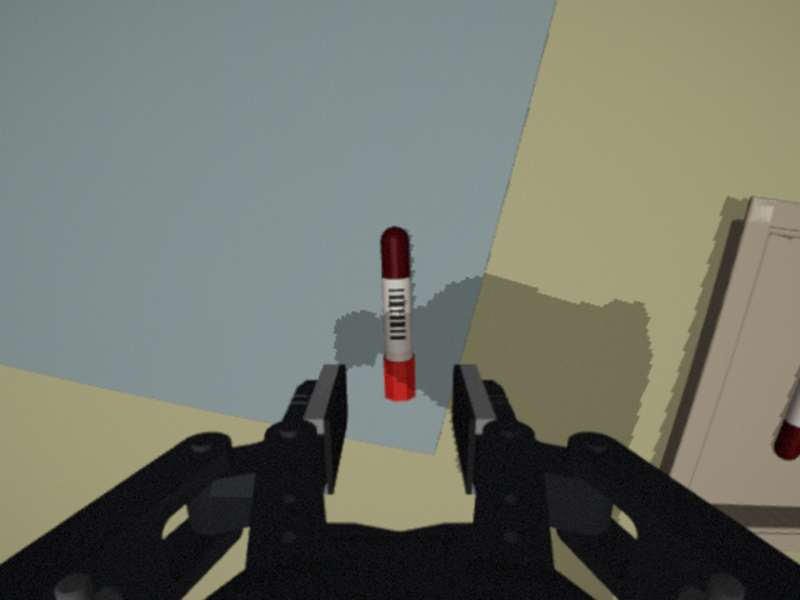

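Call:
servo_tool(
  moves="0.02 0 0.6 0 0 0 -0.2;0.02 -0.03 1.2 0 0 0 -0.2;0.02 -0.03 1.8 0 0 0 -0.2;0.02 -0.03 2.2 0 0 0 -0.2;0.02 -0.03 2.35 0 0 0 -0.2;0.02 -0.03 2.42 0 0 0 -0.2;0.02 -0.03 2.42 0 0 0 -1;0.02 -0.03 2.42 0 0 0 -1;0.02 -0.03 2.42 0 0 0 -1;0.02 -0.03 2.42 0 0 0 -1;0.02 -0.03 2.42 0 0 0 -1",
)

```text
time_s: 29.7
eef_pos: [457.4, -77.8, -13.2]
orientation: [[0.961, 0.276, 0.003], [0.276, -0.961, 0.001], [0.003, -0.0, -1.0]]
contact_force: [-0.8, -0.3, 2.4]
grip_width: 10.9
```

Call:
servo_tool(
  moves="0 0 -0.6 0 0 0 -1;0 0 -1.5 0 0 0 -1;0 0 -2.6 0 0 0 -1;0 0 -3 0 0 0 -1;0 0 -3.2 0 0 0 -1",
)

```text
time_s: 30.12
eef_pos: [458.3, -77.9, 84.7]
orientation: [[0.961, 0.276, 0.006], [0.276, -0.961, 0.001], [0.006, 0.001, -1.0]]
contact_force: [0.6, -0.3, -1.0]
grip_width: 10.7
```

```bash
python3 plan.py 490 -371 80 9.9
```

```text
-1.68 9.68 0.16 0.0 -0.3 6.1  rows>=7.1
t 30.12 at [458.3 -77.9  84.7] yaw 16.0 z [ 5.9e-03  5.0e-04 -1.0e+00] w 10.7 j [ 27.  19. -27. 122.  12.  42. -82.]
```

Call:
servo_tool(
  moves="-1.7 9.7 0.1 0 0 6.1 -1;-1.7 9.7 0.1 0 0 6.1 -1;-1.7 9.7 0.1 0 0 6.1 -1;-1.7 9.7 0.1 0 0 6.1 -1;-1.7 9.7 0.1 0 0 6.1 -1;-1.7 9.7 0.1 0 0 6.1 -1;-1.7 9.7 0.1 0 0 6.1 -1;-1.7 9.7 0.1 0 0 6.1 -1;-1.7 9.7 0.1 0 0 6.1 -1;-1.7 9.7 0.1 0 0 6.1 -1;-1.7 9.7 0.1 0 0 6.1 -1",
)

```text
time_s: 31.03
eef_pos: [488.1, -369.1, 78.1]
orientation: [[0.985, 0.175, 0.0], [0.175, -0.985, 0.004], [0.001, -0.004, -1.0]]
contact_force: [0.3, 1.4, 1.2]
grip_width: 10.7
```

```bash
python3 snap.py e2;python3 plan.py 490 -371 -8 9.9
```

```text
0.04 0.08 2.88 -0.2 -0.1 0.2  rows>=2.1
t 31.08 at [ 488.3 -369.    78.4] yaw 10.1 z [ 4.0e-04  3.1e-03 -1.0e+00] w 10.8 j [ 48.  30. -20. 103.  13.  49. -58.]
```

View pics/e2.png

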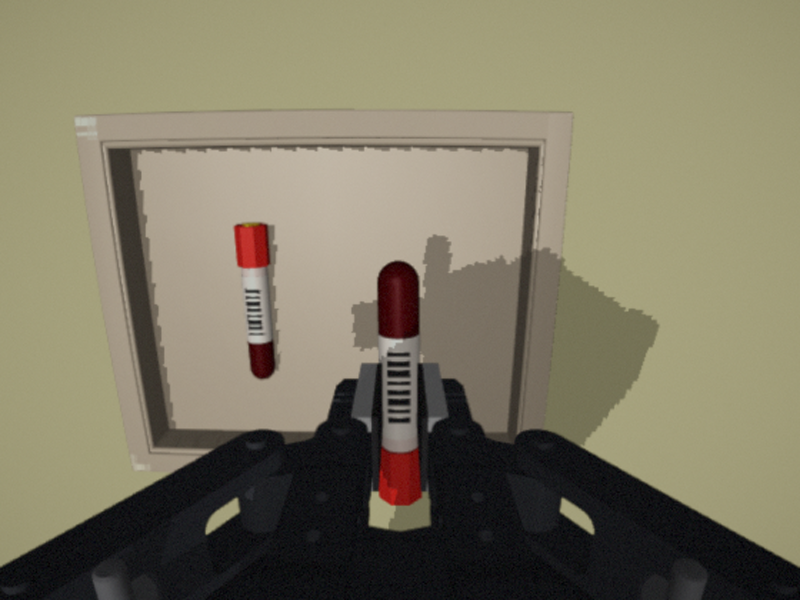

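Call:
servo_tool(
  moves="0.04 0 0.6 0 0 0 -1;0.04 0 1.2 0 0 0 -1;0.04 0 1.8 0 0 0 -1;0.04 0 2.3 0 0 0 -1;0.04 0 2.6 0 0 0 -1;0.04 0 2.8 0 0 0 -1;0.04 0 2.88 0 0 0 -1;0.04 0 2.88 0 0 0 -1",
)

```text
time_s: 31.75
eef_pos: [489.6, -370.6, -7.6]
orientation: [[0.985, 0.173, 0.001], [0.173, -0.985, 0.002], [0.001, -0.002, -1.0]]
contact_force: [0.2, 0.2, 0.2]
grip_width: 11.3
```

Call:
servo_tool(
  moves="0 0 0.1 0 0 0 -1;0 0 0.1 0 0 0 -1",
)

```text
time_s: 31.92
eef_pos: [489.7, -371.3, -10.3]
orientation: [[0.985, 0.173, 0.002], [0.173, -0.985, 0.001], [0.002, -0.001, -1.0]]
contact_force: [0.1, -0.2, 0.8]
grip_width: 10.9
```

Call:
servo_tool(
  moves="0 0 0.06 0 0 0 -1;0 0 0.06 0 0 0 -1;0 0 0.06 0 0 0 -1",
)

```text
time_s: 32.17
eef_pos: [489.7, -371.4, -12.1]
orientation: [[0.985, 0.172, 0.002], [0.172, -0.985, 0.001], [0.002, -0.001, -1.0]]
contact_force: [0.3, -0.5, 0.9]
grip_width: 11.1
```

Call:
servo_tool(
  moves="0 0 0.04 0 0 0 -1;0 0 0.04 0 0 0 -1;0 0 0.03 0 0 0 -0.4;0 0 0.03 0 0 0 -0.4;0 0 0.03 0 0 0 -0.4;0 0 0.03 0 0 0 -0.4;0 0 -0.5 0 0 0 -0.4;0 0 -1.1 0 0 0 -0.4;0 0 -1.9 0 0 0 -0.4;0 0 -2.8 0 0 0 -0.4;0 0 -3.8 0 0 0 -0.4;0 0 -5 0 0 0 -0.4",
)

```text
time_s: 33.17
eef_pos: [488.0, -370.7, 137.3]
orientation: [[0.985, 0.173, -0.002], [0.173, -0.985, 0.004], [-0.001, -0.004, -1.0]]
contact_force: [0.4, -1.0, 0.1]
grip_width: 25.6
```

```bash
python3 snap.py e3;python3 snap.py e3t top;python3 snap.py e3s side;python3 plan.py
```

```text
t 33.32 at [ 491.1 -372.5  140.8] yaw 9.9 z [ 0.0064 -0.0023 -1.    ] w 25.7 j [ 49.  26. -21. 100.  11.  56. -56.]
```

View pics/e3.png

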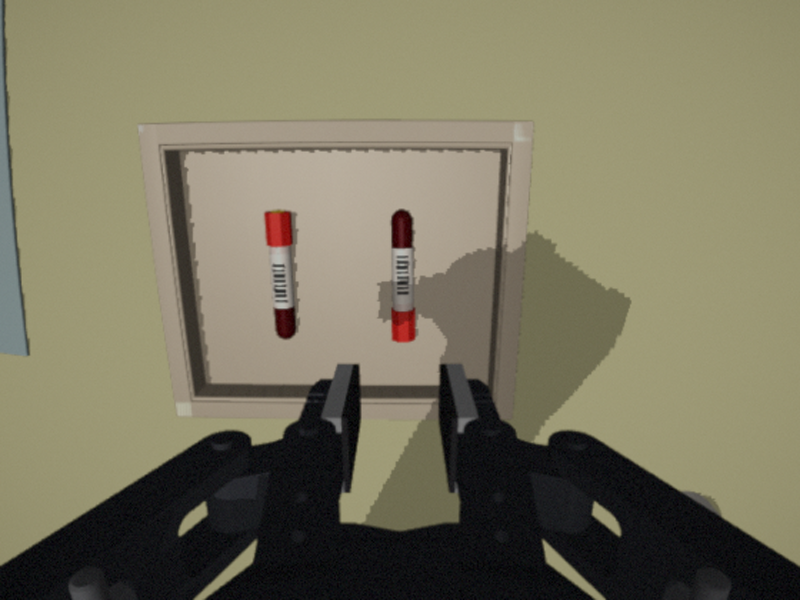

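View pics/e3t.png

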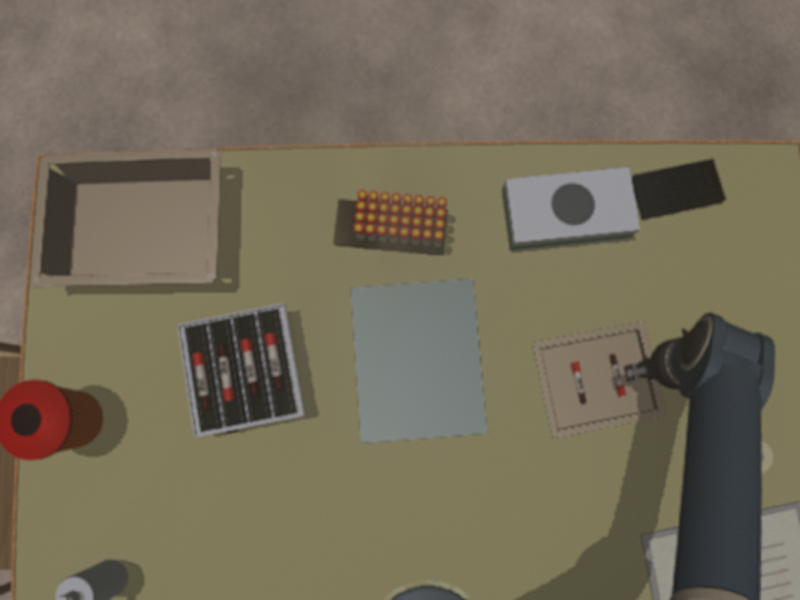

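View pics/e3s.png

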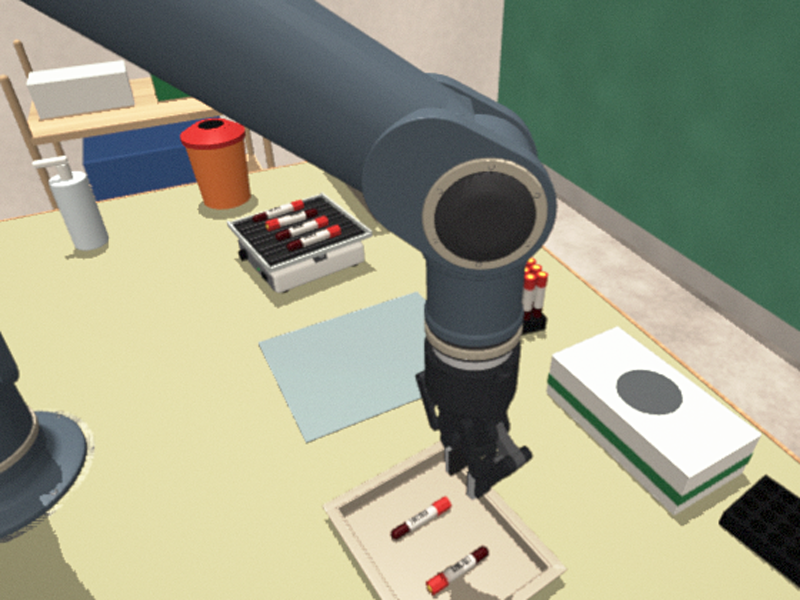

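The mat is empty. The rocker at (242,370) holds four tubes, one per channel. Both short tubes lie flat and apart in the tray, at (280,275) and (402,275), and the rack is unmoved. I'll let the arm settle and hand in.

Call:
servo_tool(
  moves="0 0 -0.5 0 0 0 -0.4;0 0 -1 0 0 0 -0.4;0 0 -1 0 0 0 -0.4;0 0 -1 0 0 0 -0.4;0 0 -1 0 0 0 -0.4;0 0 -1 0 0 0 -0.4",
)

```text
time_s: 33.82
eef_pos: [488.3, -370.9, 165.8]
orientation: [[0.985, 0.173, -0.001], [0.173, -0.985, 0.003], [-0.001, -0.004, -1.0]]
contact_force: [-0.3, 0.5, -0.6]
grip_width: 25.6
```

```bash
python3 -c "
from cell import workorder
print(workorder.job_done())"
```

```text
the job is handed in; nothing more can be done
None
```

I laid the three long tubes in the rocker's three empty channels and both short tubes flat on the tray floor, then handed the job in at about 34 s.

**Last checks:** The final wrist, top and side pictures show one tube in each rocker channel between the ridges. The short tubes lie about 74 mm apart in the tray, the mat is empty, and the rack and the tube already on the rocker look unmoved. The arm was clear and touching nothing at the end.

**What went wrong or disagreed:**
- **First grasp:** It closed on air above the tube. The fingertips turned out to be about 20 mm behind the reported tool point, so I worked lower from then on. The tube was not disturbed.
- **Grip width:** It read about 2 mm under the tube diameters throughout, but all the holds were firm.
- **Camera positions:** The top camera's positions differed from the wrist camera's by 2 to 5 mm in y, so I used the wrist camera.
- **Contact force:** The largest I saw was about 30 N, while setting the first tube down in its channel.

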